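Set the balance pointer to the red tab

ROBOT

A 7-joint arm with a two-finger parallel gripper is mounted at the origin on the work surface. World frame = base frame: x ahead of the robot, y to its left, z up, the work surface at z = 0. Lengths are in m, angles in rad, forces in N, time in s.
With the tool pointing down it reaches from about 0.4 to 0.85 m from the base axis. Payload 10.4 kg.
Tool frame: the origin (TCP) lies at the very end of the fingers, on their centre line; the grasp point (between the pads) lies 19 mm behind it; y points along the fingers, x is the direction in which the jaws open and shut, and the axes are right-handed (so a half turn about y gives the same grasp; the last joint's range is limited). The gripper opens to 87 mm and grips with 3 to 60 N. Pads are 19 mm wide; open, the fingers measure 117 mm over their backs; the gripper's body (75 mm by 190 mm) begins 51 mm behind the grasp point.
Start: joints at [-1.311, 0.332, -0.065, 1.46, 0.022, 1.35, -0.088], TCP at [0.174, 0.6, 0.223] pointing down, gripper open.
Joint ranges: [-2.6, 2.6], [-0.5, 2.12], [-1.47, 1.34], [0.16, 2.42], [-1.27, 4.41], [0.06, 2.06], [-2.6, 2.6]. Speed limits (rad/s): [2.22, 2.22, 2.79, 2.79, 3.14, 3.14, 3.14].

INTERFACE

Orientations are given as a unit quaternion [x, y, z, w].
In Python, from bench import readout, vision, r gives the robot as it stands.
- The arm moves only by the tool arm_command, never from a script. Its argument "targets" is a list that holds one entry, the list of rows, each a list of 6 numbers: the shift along the tool's x, y, z in m, then the turn, a rotation vector about the tool's x, y, z in degrees. A call has 1 to 12 rows; each row shifts and turns the commanded pose from where the row before left it, along the tool's axes as they then stand; what a row does not reach is not made up. A row lasts 1/12 s, in which the tool goes at most 41.7 mm and 7.16 degrees, less where a joint would pass 70% of its speed; a pose out of reach is approached as far as the arm can. A call is refused whole if a number of a shift passes 0.0417 or a number of a turn 7.16, either way. A call with a gripper value outside its range is refused whole. "hand" is the opening, from 0 (shut) to 1 (fully open), set as the call begins (left out, the last holds). The fingers move at their own pace and stop on an object; "grip_force" is the grip in N (left out, the last holds). Time passes only in rows, so rows that do not move let the fingers close. It gives the time, the measured TCP pose, the force and the opening at its end, in the units of the state.
- readout.read_state(): the state, without advancing time (a new reading comes with each control period).
- vision.camera(name): name is "scene" or "side" or "wrist"; returns a dict with "pixels" (420x560x3 uint8, blue, green, red), "fovy" (degrees; the focal length in pixels is half the picture's height over the tangent of half this angle, whatever the lens; pixels are square), "cx", "cy" (the principal point, pixels), "D" ([k1, k2, p1, p2, k3] as OpenCV has them; the pictures are not rectified), "R" (3x3) and "t" (3): a world point X has camera coordinates R X + t; the wrist camera has in their place "mount" (4x4, takes a point from camera to tool coordinates, whose origin is the TCP and whose axes are the tool frame's). Camera axes: x right, y down, z forward; pixel columns grow to the right and rows downward; lengths in m; the calibration is good to about 2 mm. A picture is of the moment at which its call begins: read the wrist's pose just before it. There is no depth.
- r.close_job(): hands the job in, once; it reports no verdict.
The state is a dict: "time": time; "joint_positions": joint angles; "joint_vel": joint speeds; "joint_torque": joint torques, N m; "ee_pos": TCP position; "eef_rot": TCP orientation; "ft_force": force on the tool from outside, world axes, zero at the start; "torque": the same for the moment, N m; "width": finger opening in m.
Only numpy, scipy, OpenCV 4.12 (cv2) and the standard library are available. Lean on these libraries where they do the work, as an engineer would, in place of code of your own. Each camera call takes 0.05 s, during which the arm holds its last target.

TASK

Swing the red arrest lever over from the red dot to the green dot to free the balance beam, then turn the black setting wheel a little at a time by its yellow pin until the orange pointer tip comes to rest over the red tab, using only the wheel to move it. Then swing the lever fully back to the red dot so that the beam is held there, pointer still on the red tab. Do not touch the beam, the pointer or the tabs, and leave the other things on the bench where they stand.

Things in the scene. Friction and masses are not known exactly. Their poses are not given: they have to be found in the camera images.
- balance: White beam balance, fixed. Origin on the bench; front faces -x, y left, z up. Base slab 30 mm high, x -155 to +95, y -170 to +170 mm. Beam along y at x +40, z 120; pan at its left end (z up to 175). White scale plate 160 mm wide at x +24, top z 257. Wheel in front at (-110, -90), lever pivot at (-75, +90). Lever's red dot on the outer (left) side, green dot nearer the middle.
- pointer_tip (a point): Top end of the orange pointer tip, a 5 mm wide, 22 mm long end of a thin black needle 150 mm above the beam's pivot. Moves about 45 mm to either side (y of the balance).
- red_tab: Red tab, a clip 8 mm wide (y), 13 mm high, 18 mm deep (x from -6 to +12 mm) on the top edge of the scale plate, 24 to 40 mm left or right of the middle. Origin on the plate's top edge, midway in the tab's width; axes parallel to the balance's. The pointer tip passes beyond it at x +19 mm, at about the height of the tab's top.
- blue_tab: The same kind of tab but blue, on the other side of the middle: not the one to aim at.
- beam: The balance beam with pan, counterweight and pointer. Origin at its pivot, y along the beam, z along the pointer (pointer tip 150 mm up). Turns about the balance's x axis; the pointer leans left or right. Spring-centred and damped: when free it settles in about 1 s after each change of the wheel; when arrested a brake grips it where it is.
- wheel (a joint): Angle of the setting wheel in rad, -3.3 to 3.3, growing anticlockwise seen from above. Upright axis, stiff enough to stay where left (about 2 N at the pin). Anticlockwise moves the pointer to +y (left) of the balance, roughly 16 mm of tip per rad (not exactly), only while the beam is free.
- wheel_axis (a point): Centre of the top face of the black wheel disc (84 mm across, 12 mm thick, its top 62 mm above the bench).
- wheel_pin (a point): Centre of the top of the yellow upright finger pin on the wheel: 14 mm across, standing 31 mm above the disc (top 93 mm above the bench), 31 mm from the wheel's axis. At wheel angle 0 it is on the -x side (front) of the axis.
- lever (a joint): Angle of the arrest lever in rad: 0 arrested (knob over the red dot, 0.6 rad to the left of straight ahead to the front), 1.2 free (knob over the green dot, 0.6 rad to the right). Turns anticlockwise from above as it grows, about 1.5 N at the knob; stays where left. Below about 0.2 the beam is gripped, above about 0.5 it is free.
- lever_axis (a point): Centre of the lever's pivot, upright axis, at the height of the top of the flat red arm (56 mm above the bench).
- lever_knob (a point): Centre of the top of the lever's upright red knob: 16 mm across, top 89 mm above the bench, standing 35 mm clear above the arm, 60 mm from the pivot.
- weight_a: Brass weight 26 mm across, 40 mm tall, standing on the base near its middle, between wheel and lever. Origin under its foot. Leave alone.
- weight_b: Brass weight 21 mm across, 32 mm tall, standing on the base's rear right corner. Origin under its foot. Leave alone.
- beaker: Clear plastic beaker, 70 mm across, 85 mm tall, on the left of the bench. Leave alone.
- jar: Amber jar with white cap, 60 mm across, 80 mm tall, on the left. Leave alone.
- dish: White dish 90 mm across, 18 mm tall, on the left. Leave alone.
- sample_tin: Metal tin 70 mm across, 50 mm tall, on the right. Leave alone.
- spatula: Lab spatula 180 mm long, lying on the right. Leave alone.

How it is judged:
On the way, in this order (a step that is already met when the one before it is completed fails the run):
1. The arrest lever is swung over to free the beam (above 1.0 rad) (value of joint lever above 1 rad), for 0.1 s.
2. With the lever still over (above 1.0 rad), the pointer tip rests within 4 mm of the middle of the red tab, sideways, for 1 s (value of joint lever above 1 rad and y of pointer_tip in the frame of red_tab between -0.004 and 0.004 m and angular speed of beam below 0.05 rad/s), for 1 s.
At the end, for the whole second after the job is handed in: The arrest lever is back at the red dot (below 0.15 rad), the beam is still, and the pointer tip stands within 4 mm of the middle of the red tab, sideways (value of joint lever below 0.15 rad and y of pointer_tip in the frame of red_tab between -0.004 and 0.004 m and angular speed of beam below 0.05 rad/s); the robot touches nothing.
It fails at once if The robot touches the beam, the pointer or a tab (contact force between any of the arm, the fingers and beam above 0.3 N or contact force between any of the arm, the fingers and red_tab above 0.3 N or contact force between any of the arm, the fingers and blue_tab above 0.3 N).
It fails at once if A bystander is moved by more than 15 mm (distance of any of weight_a, weight_b, beaker, jar, dish, sample_tin, spatula from where it was at the start of the episode above 0.015 m).
It also fails if it takes over 67 s, if anything falls off the work surface, if the arm or the gripper's body presses on something with over 40 N, if the wrist force passes 120 N, or if a joint passes its speed limit or range.

## Working session

There is one attempt and no reset: what is moved stays moved. The work goes in short steps, Python scripts to look and compute and a tool call to move; the robot and the scene stay as the last step left them, time stands still between calls to the robot, and variables do not carry over. Pictures are saved under pics/ and viewed, and the job is handed in when it is done.

Besides the shell and the picture viewer there is one more tool, called as a command line: name --argument value ..., lists and objects as JSON in quotes. arm_command: Moves the arm, as the interface text tells. Its arguments: {"type":"object","properties":{"targets":{"type":"array","items":{"type":"array","items":{"type":"array","items":{"type":"number"}}}},"hand":{"type":"number"},"grip_force":{"type":"number"}},"required":["targets"]}

```bash
ls; mkdir -p pics
python3 - <<'E'
from bench import readout, vision
import cv2,json
s=readout.read_state(); print(s)
for n in ("scene","side","wrist"):
    c=vision.camera(n); cv2.imwrite(f"pics/{n}0.png",c["pixels"])
    print(n,{k:(v if not hasattr(v,'tolist') else v.tolist()) for k,v in c.items() if k!="pixels"})
E
```

```text
pics
{'time': 0.0, 'joint_positions': array([-1.310624  ,  0.33286792, -0.06472148,  1.460982  ,  0.02159679,
        1.34989061, -0.0885003 ]), 'joint_vel': array([ 0.00089192,  0.00145234, -0.00141512,  0.00044302,  0.00063734,
       -0.00234131,  0.00107262]), 'joint_torque': array([ 1.87608362e-03, -6.23253751e+01,  2.61194736e-02, -3.89891875e+01,
       -6.11371058e-02,  4.00636217e-02,  1.18892222e-04]), 'ee_pos': array([0.17426724, 0.59979229, 0.22173704]), 'eef_rot': array([ 0.56578434,  0.4241667 , -0.42496238, -0.56513508]), 'ft_force': array([-0.94740278, -0.22644785,  0.19856841]), 'torque': array([-0.02303893,  0.0039367 , -0.00548389]), 'width': 0.08729367788911827}
scene {'fovy': 53.429408902221326, 'cx': 282.96763296949035, 'cy': 199.53585979550766, 'D': [-0.014993602685554058, 0.0, 0.0, 0.0, 0.0], 'R': [[-0.14446611936070736, 0.9893396196442044, -0.018348224958260648], [0.6800645038932152, 0.08580135029123116, -0.7281142759434652], [-0.7187779983425572, -0.1176658204002444, -0.6852101457277208]], 't': [0.08515660523568967, -0.2788509103636159, 1.927474435245123]}
side {'fovy': 47.733701434872124, 'cx': 269.1437390824472, 'cy': 207.33659544750418, 'D': [-0.0327608894597968, 0.0, 0.0, 0.0, 0.0], 'R': [[0.9405795863874278, -0.33953131443963114, 0.005341178348636173], [-0.2534542140897327, -0.7124204159340669, -0.6543837653246656], [0.22598894448935228, 0.6141462671670549, -0.7561437426133742]], 't': [-0.5636179699129424, 0.2841242452047305, 1.4012116876854912]}
wrist {'fovy': 59.36506830062054, 'cx': 278.3537414070794, 'cy': 208.89200389717024, 'D': [-0.03154223481071612, 0.0, 0.0, 0.0, 0.0], 'mount': [[0.9999999222936752, 0.00028660554272613156, 0.00027068414099683605, 0.00023654655269556013], [-0.00017593680082849818, -0.2899987426236964, 0.9570270102368663, -0.16261717816945537], [0.00035278730620973267, -0.9570269834931177, -0.289998669664498, 0.08004667185471594], [0.0, 0.0, 0.0, 1.0]]}
```

View pics/scene0.png

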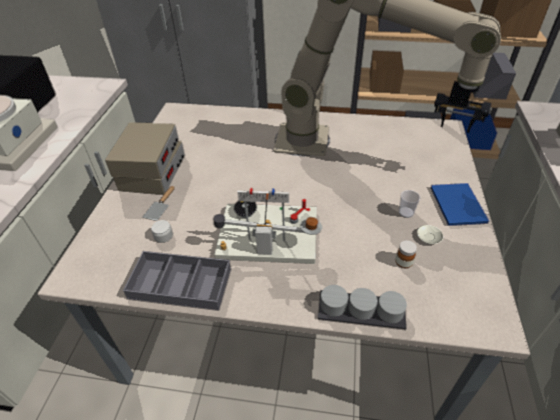

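View pics/side0.png

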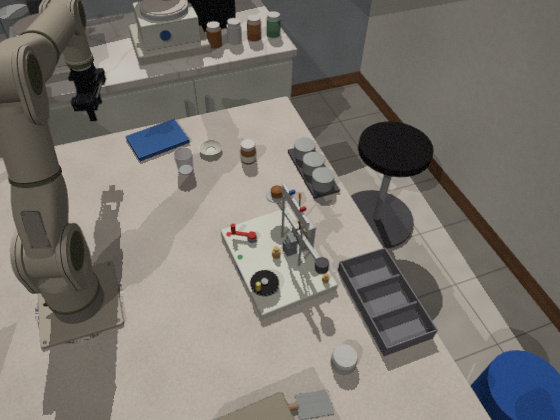

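View pics/wrist0.png

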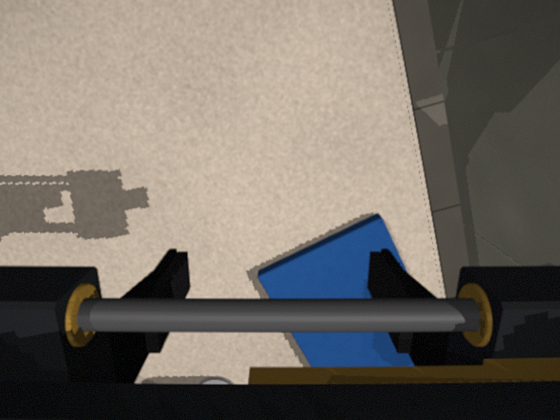

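Run:
```python
import cv2
a=cv2.imread("pics/scene0.png")[175:275,195:335]; cv2.imwrite("pics/sc0c.png",cv2.resize(a,None,fx=5.7,fy=5.7,interpolation=cv2.INTER_CUBIC))
a=cv2.imread("pics/side0.png")[180:320,210:350]; cv2.imwrite("pics/si0c.png",cv2.resize(a,None,fx=4.2,fy=4.2,interpolation=cv2.INTER_CUBIC))
```

```text
(no output)
```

View pics/sc0c.png

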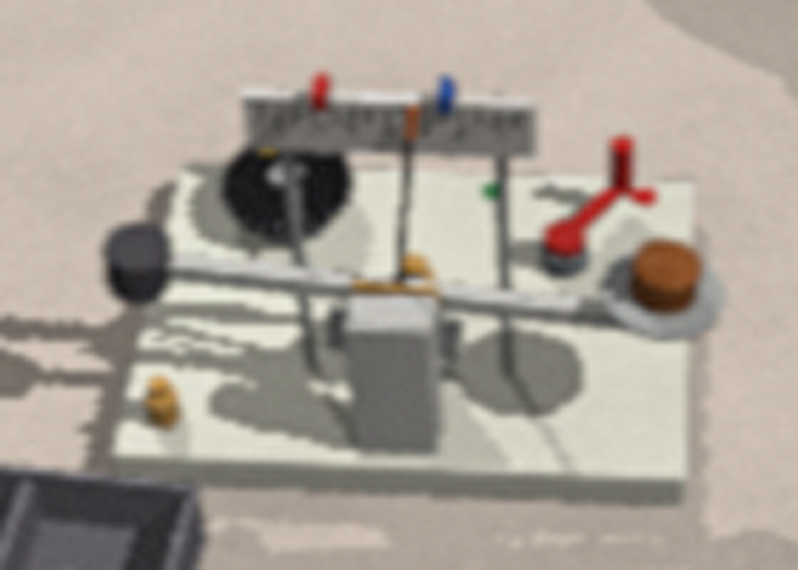

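View pics/si0c.png

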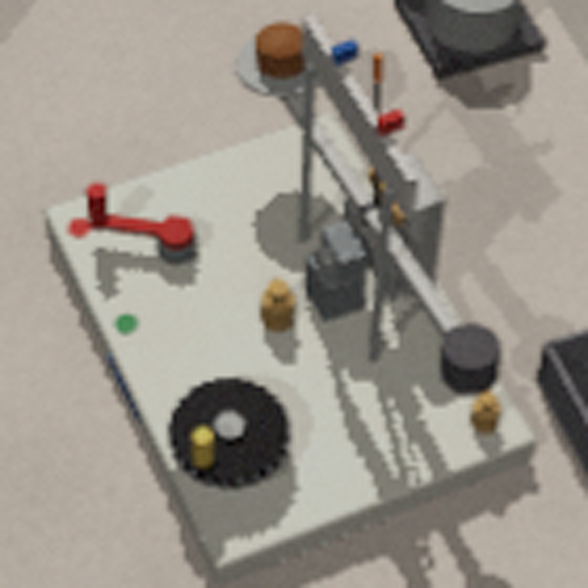

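```bash
cat > h.py <<'E'
import numpy as np, cv2
from scipy.optimize import least_squares
def intr(c):
    f=210/np.tan(np.radians(c["fovy"])/2)
    return np.array([[f,0,c["cx"]],[0,f,c["cy"]],[0,0,1]]),np.array(c["D"])
def camw(c,s=None):
    """returns K,D,R,t world->cam"""
    K,D=intr(c)
    if "R" in c: return K,D,np.array(c["R"]),np.array(c["t"])
    from scipy.spatial.transform import Rotation as Ro
    T=np.eye(4);T[:3,:3]=Ro.from_quat(s["eef_rot"]).as_matrix();T[:3,3]=s["ee_pos"]
    M=np.linalg.inv(T@np.array(c["mount"])); return K,D,M[:3,:3],M[:3,3]
def proj(cw,X):
    K,D,R,t=cw
    return cv2.projectPoints(np.atleast_2d(np.array(X,float)),cv2.Rodrigues(R)[0],t,K,D)[0][:,0]
def onplane(cw,uv,z):
    K,D,R,t=cw
    p=cv2.undistortPoints(np.array([[uv]],float),K,D)[0,0]
    d=R.T@np.array([p[0],p[1],1]); o=-R.T@t
    return o+d*(z-o[2])/d[2]
def b2w(b,P):
    P=np.atleast_2d(np.array(P,float));c,s=np.cos(b[2]),np.sin(b[2])
    return np.c_[b[0]+c*P[:,0]-s*P[:,1],b[1]+s*P[:,0]+c*P[:,1],P[:,2]]
def w2b(b,X):
    X=np.atleast_2d(X);c,s=np.cos(b[2]),np.sin(b[2]);d=X-[b[0],b[1],0]
    return np.c_[c*d[:,0]+s*d[:,1],-s*d[:,0]+c*d[:,1],d[:,2]]
E
python3 - <<'E'
from h import *
from bench import vision
sc=camw(vision.camera("scene"));si=camw(vision.camera("side"))
def u(p,s,o): return (np.array(p)+.5)/s-.5+np.array(o)
S=[((.095,.17,.03),(688,480)),((.095,-.17,.03),(115,455)),((-.155,-.17,.03),(185,168)),((-.155,.17,.03),(695,180)),((-.075,.09,.056),(565,232))]
I=[((-.155,.17,.03),(48,210)),((-.155,-.17,.03),(220,556)),((.095,-.17,.03),(532,443)),((-.075,.09,.056),(176,230)),((-.11,-.09,.062),(229,428))]
Ps=[a for a,_ in S];us=np.array([u(b,5.7,(195,175)) for _,b in S])
Pi=[a for a,_ in I];ui=np.array([u(b,4.2,(210,180)) for _,b in I])
f=lambda b:np.r_[(proj(sc,b2w(b,Ps))-us).ravel(),(proj(si,b2w(b,Pi))-ui).ravel()]
r=least_squares(f,[.65,-.1,0],loss='soft_l1');b=r.x;print(b);print(f(b).reshape(-1,2).round(1).tolist())
np.save("b.npy",b)
for n,p in [("axis",(-.11,-.09,.062)),("lev",(-.075,.09,.056))]: print(n,b2w(b,p))
print("pin", onplane(si,u((203,433),4.2,(210,180)),.093), w2b(b,onplane(si,u((203,433),4.2,(210,180)),.093)))
print("knob side", w2b(b,onplane(si,u((97,190),4.2,(210,180)),.089)))
print("knob scene", w2b(b,onplane(sc,u((622,143),5.7,(195,175)),.089)))
for n,p in (("red",(321,76)),("blue",(446,79))): print(n,w2b(b,onplane(sc,u(p,5.7,(195,175)),.267)))
print("tip",w2b(b,onplane(sc,u((413,108),5.7,(195,175)),.268)))
E
```

```text
[ 0.63283581 -0.04986181  0.07558829]
[[0.0, 0.1], [-1.0, 0.1], [-0.8, -1.0], [-0.3, 0.1], [0.0, 0.6], [-1.6, -1.0], [-1.0, 2.5], [1.5, -1.4], [-0.2, -0.7], [-0.0, -0.6]]
axis [[ 0.52994638 -0.14791162  0.062     ]]
lev [[0.5512535  0.03421747 0.056     ]]
pin [ 0.50508901 -0.1659607   0.093     ] [[-0.13614939 -0.10612041  0.093     ]]
knob side [[-0.12402745  0.12180233  0.089     ]]
knob scene [[-0.12585048  0.12344103  0.089     ]]
red [[ 0.01851748 -0.03702302  0.267     ]]
blue [[0.01764659 0.03069165 0.267     ]]
tip [[0.04266477 0.01531621 0.268     ]]
```

```bash
cat >> h.py <<'E'
from scipy.spatial.transform import Rotation as Ro
def plan(b,Pb,yaw_b=None,z=None):
    """shift in tool axes to go to balance-frame point Pb (b frame)"""
    from bench import readout
    s=readout.read_state();R=Ro.from_quat(s["eef_rot"])
    X=b2w(b,Pb)[0]; return R.inv().apply(X-s["ee_pos"]),s
E
python3 - <<'E'
from h import *
from bench import readout
s=readout.read_state();R=Ro.from_quat(s["eef_rot"]).as_matrix();print(R.round(3))
b=np.load("b.npy")
# desired: tool y=-z world; tool x = +-(balance y)
for sg in (1,-1):
    x=b2w([0,0,b[2]],(0,sg,0))[0];y=np.array([0,0,-1.]);z=np.cross(x,y);Rd=np.c_[x,y,z]
    print(sg,Rd.round(3).tolist(),np.degrees(Ro.from_matrix(R.T@Rd).as_rotvec()))
print(R.T@(b2w(b,(-.125,.124,.13))[0]-s["ee_pos"]))
E
```

```text
[[ 0.279 -0.    -0.96 ]
 [ 0.96  -0.001  0.279]
 [-0.001 -1.    -0.   ]]
1 [[-0.076, 0.0, -0.997], [0.997, 0.0, -0.076], [0.0, -1.0, -0.0]] [-3.28758319e-03 -2.05345765e+01 -3.51474424e-02]
-1 [[0.076, 0.0, 0.997], [-0.997, 0.0, 0.076], [0.0, -1.0, 0.0]] [ 4.94414785e-02  1.59465416e+02 -4.62460317e-03]
[-0.42380324  0.09246558 -0.46103784]
```

arm_command --targets '[[[0,0,0,0,-6.85,0],[0,0,0,0,-6.85,0],[0,0,0,0,-6.83,0]]]'

```text
time: 0.5
ee_pos: [0.1743, 0.6001, 0.2224]
eef_rot: [-0.479, -0.52, 0.52, 0.479]
ft_force: [0.4, -0.8, -0.7]
width: 0.0871
```

Run:
```python
from h import *
b=np.load("b.npy")
for P in [(-.125,.124,.16),(-.125,.124,.07)]:
    d,s=plan(b,P);print(d, s["ee_pos"],b2w(b,P))
print(w2b(b,s["ee_pos"]),Ro.from_quat(s["eef_rot"]).as_matrix().round(3))
```

```text
[-0.56041401  0.06248774 -0.27985245] [0.17429655 0.60013527 0.22239529] [[0.49882871 0.06434457 0.16      ]]
[-0.5603956   0.15248774 -0.27985957] [0.17429655 0.60013527 0.22239529] [[0.49882871 0.06434457 0.07      ]]
[[-0.40814454  0.68276826  0.22239529]] [[-0.081 -0.    -0.997]
 [ 0.997 -0.    -0.081]
 [-0.    -1.     0.   ]]
```

arm_command --targets '[[[-0.031,0,-0.0155,0,0,0],[-0.031,0,-0.0155,0,0,0],[-0.031,0,-0.0155,0,0,0],[-0.031,0,-0.0155,0,0,0],[-0.031,0,-0.0155,0,0,0],[-0.031,0,-0.0155,0,0,0],[-0.031,0,-0.0155,0,0,0],[-0.031,0,-0.0155,0,0,0],[-0.031,0,-0.0155,0,0,0],[-0.031,0,-0.0155,0,0,0],[-0.031,0,-0.0155,0,0,0],[-0.031,0,-0.0155,0,0,0]]]'

```text
time: 1.5
ee_pos: [0.3885, 0.2417, 0.2227]
eef_rot: [0.481, 0.519, -0.518, -0.481]
ft_force: [1.0, 0.3, 0.2]
width: 0.087
```

arm_command --targets '[[[-0.031,0,-0.0155,0,0,0],[-0.031,0,-0.0155,0,0,0],[-0.031,0.01,-0.0155,0,0,0],[-0.031,0.015,-0.0155,0,0,0],[-0.031,0.015,-0.0155,0,0,0],[-0.031,0.015,-0.0155,0,0,0],[0,0,0,0,0,0]]]' --hand 0.6

```text
time: 2.08
ee_pos: [0.4956, 0.0579, 0.1651]
eef_rot: [-0.483, -0.515, 0.518, 0.482]
ft_force: [-1.0, -0.2, -0.5]
width: 0.054
```

Run:
```python
from h import *
from bench import readout,vision
b=np.load("b.npy")
d,s=plan(b,(-.125,.124,.07));print(d,w2b(b,s["ee_pos"]))
c=vision.camera("wrist");cv2.imwrite("pics/w1.png",c["pixels"])
cw=camw(c,s)
print(proj(cw,b2w(b,[(-.125,.124,.089),(-.075,.09,.056),(-.11,-.09,.062),(-.136,-.106,.093)])))
c=vision.camera("side");cv2.imwrite("pics/si1.png",cv2.resize(c["pixels"][120:320,150:400],None,fx=3,fy=3,interpolation=cv2.INTER_CUBIC))
```

```text
[ 0.00650419  0.09511177 -0.00386192] [[-0.12870435  0.11782676  0.16514009]]
[[287.2180999  224.82047749]
 [244.55941924 269.8486392 ]
 [ 13.47478321 232.90925638]
 [-47.20822887 213.19810128]]
```

View pics/w1.png

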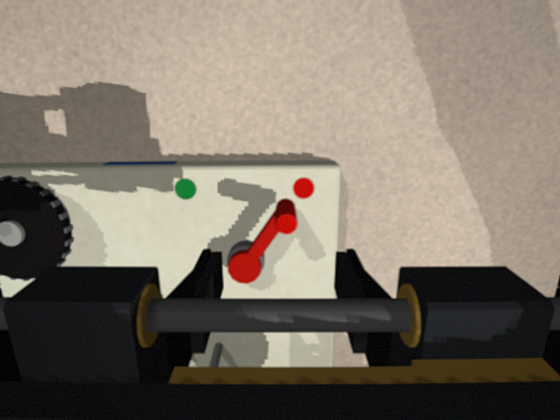

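View pics/si1.png

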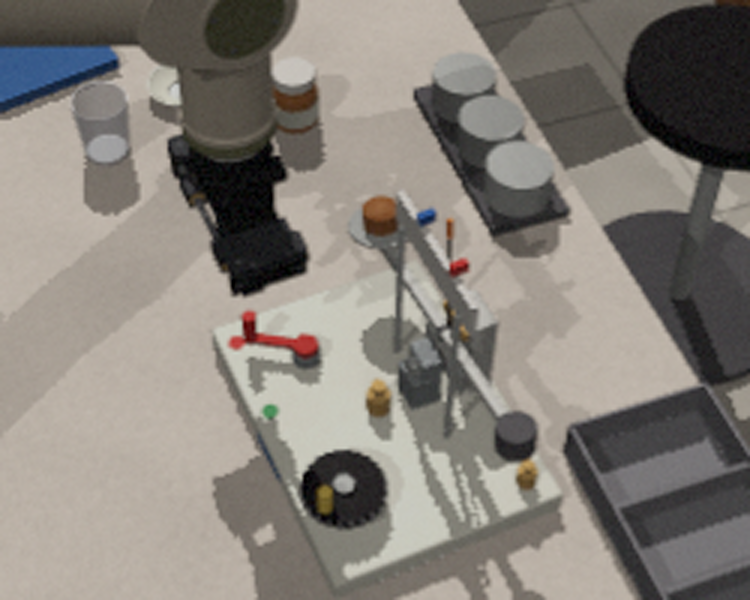

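arm_command --targets '[[[0.0065,0.03,-0.004,0,0,0],[0,0.033,0,0,0,0],[0,0.031,0,0,0,0],[0,0,0,0,0,0],[0,0,0,0,0,0]]]'

```text
time: 2.6
ee_pos: [0.4972, 0.0725, 0.0735]
eef_rot: [-0.48, -0.518, 0.52, 0.481]
ft_force: [0.4, -0.3, 0.7]
width: 0.0522
```

arm_command --targets '[[[0,0,0,0,0,0],[0,0,0,0,0,0],[0,0,0,0,0,0],[0,0,0,0,0,0],[0,0,0,0,0,0],[0,0,0,0,0,0]]]' --hand 0 --grip_force 12

```text
time: 3.1
ee_pos: [0.4996, 0.0661, 0.0747]
eef_rot: [-0.484, -0.517, 0.519, 0.48]
ft_force: [2.1, -24.3, 6.6]
width: 0.0214
```

Run:
```python
from h import *
from bench import readout,vision
b=np.load("b.npy")
s=readout.read_state();p=w2b(b,s["ee_pos"])[0];print(p,s["width"],s["ft_force"])
R=Ro.from_quat(s["eef_rot"]).as_matrix();Rb=np.c_[b2w([0,0,b[2]],np.eye(3))].T
q=p-[-.075,.09,0];r=np.hypot(*q[:2]);a=np.arctan2(q[1],-q[0]);print("r",r,"angle left",a)
# arc to 1.2
N=12
prev=p.copy()
for i in range(1,N+1):
    th=0.6-1.22*i/N
    t=np.array([-.075-.06*np.cos(th),.09+.06*np.sin(th),p[2]])
    dw=b2w([0,0,b[2]],t-prev)[0];print((R.T@dw).round(4).tolist());prev=t
```

```text
[-0.12414399  0.12571572  0.07466699] 0.02139105336913111 [  2.1365283  -24.31825032   6.60906234]
r 0.06075149578086865 angle left 0.6284587335895591
[-0.0071, 0.0, 0.0035]
[-0.0055, 0.0, 0.0026]
[-0.0057, 0.0, 0.002]
[-0.0059, 0.0, 0.0015]
[-0.006, 0.0, 0.0008]
[-0.0061, 0.0, 0.0002]
[-0.0061, 0.0, -0.0004]
[-0.006, 0.0, -0.001]
[-0.0059, 0.0, -0.0016]
[-0.0057, 0.0, -0.0022]
[-0.0054, 0.0, -0.0028]
[-0.0051, 0.0, -0.0033]
```

arm_command --targets '[[[-0.0075,0,0,0,0,0],[0,0,0,0,0,0],[0,0,0,0,0,0]]]'

```text
time: 3.35
ee_pos: [0.4997, 0.0628, 0.0745]
eef_rot: [0.482, 0.518, -0.518, -0.48]
ft_force: [0.5, -7.4, 4.8]
width: 0.0152
```

Run:
```python
from h import *
from bench import readout,vision
b=np.load("b.npy")
s=readout.read_state();p=w2b(b,s["ee_pos"])[0];print(p,s["width"],s["ft_force"])
c=vision.camera("wrist");cv2.imwrite("pics/w2.png",c["pixels"])
```

```text
[-0.12421057  0.12237092  0.07445821] 0.015166594258995534 [ 0.50707085 -7.42569946  4.82789634]
```

View pics/w2.png

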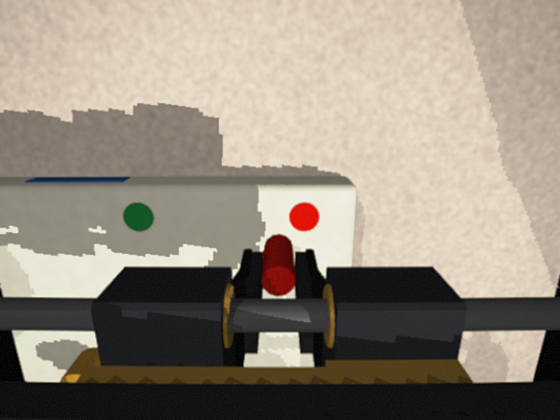

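arm_command --targets '[[[-0.0054,0,0.0034,0,0,0],[-0.0055,0,0.0026,0,0,0],[-0.0057,0,0.002,0,0,0],[-0.0059,0,0.0015,0,0,0],[-0.006,0,0.0008,0,0,0],[-0.0061,0,0.0002,0,0,0],[-0.0061,0,-0.0004,0,0,0],[-0.006,0,-0.001,0,0,0],[-0.0059,0,-0.0016,0,0,0],[-0.0057,0,-0.0022,0,0,0],[-0.0054,0,-0.0028,0,0,0],[-0.005,0,-0.0033,0,0,0]]]'

```text
time: 4.4
ee_pos: [0.504, -0.0036, 0.0736]
eef_rot: [0.48, 0.519, -0.519, -0.481]
ft_force: [-2.6, 3.6, 4.7]
width: 0.0157
```

arm_command --targets '[[[0,0,0,0,0,0],[0,0,0,0,0,0],[0,0,0,0,0,0]]]'

```text
time: 4.65
ee_pos: [0.5047, -0.0043, 0.0737]
eef_rot: [-0.481, -0.519, 0.519, 0.481]
ft_force: [-0.6, -0.6, 5.7]
width: 0.015
```

```bash
cat > look.py <<'E'
from h import *
from bench import readout,vision
import sys
b=np.load("b.npy")
n=sys.argv[1]
s=readout.read_state();p=w2b(b,s["ee_pos"])[0];print("tcp_b",p.round(4),s["width"],s["ft_force"].round(1),s["time"])
q=p-[-.075,.09,0];print("lever r,ang",np.hypot(*q[:2]),.6-np.arctan2(q[1],-q[0]))
q=p-[-.11,-.09,0];print("wheel r,ang",np.hypot(*q[:2]),np.arctan2(-q[1],-q[0]))
for k in sys.argv[2:]:
    c=vision.camera(k)
    im=c["pixels"]
    if k=="scene": im=cv2.resize(im[175:275,195:335],None,fx=5.7,fy=5.7,interpolation=cv2.INTER_CUBIC)
    if k=="side": im=cv2.resize(im[180:320,210:350],None,fx=4.2,fy=4.2,interpolation=cv2.INTER_CUBIC)
    cv2.imwrite(f"pics/{k}{n}.png",im)
E
python3 look.py 3 wrist
```

```text
tcp_b [-0.1244  0.0551  0.0737] 0.014972154261175532 [-0.6 -0.6  5.7] 4.65
lever r,ang 0.060475997037658574 1.2155883804981773
wheel r,ang 0.14578919392043943 -1.472036992535429
```

View pics/wrist3.png

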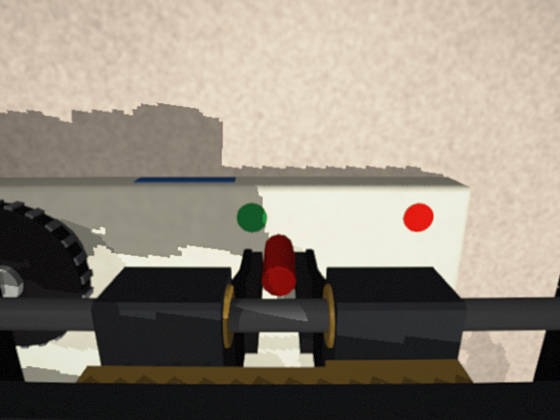

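arm_command --targets '[[[0,0,0,0,0,0],[0,0,0,0,0,0],[0,0,0,0,0,0],[0,-0.03,0,0,0,0],[0,-0.035,0,0,0,0],[-0.01,-0.01,0,0,0,0],[-0.035,0,0.003,0,0,0],[-0.036,0,0.003,0,0,0],[-0.04,0,0.003,0,0,0],[-0.04,0,0.003,0,0,0],[0,0,0,0,0,0],[0,0,0,0,0,0]]]' --hand 0.5

```text
time: 5.7
ee_pos: [0.5041, -0.1685, 0.1482]
eef_rot: [-0.482, -0.517, 0.518, 0.482]
ft_force: [-0.6, 1.7, -0.1]
width: 0.0436
```

```bash
python3 look.py 4 wrist scene side
```

```text
tcp_b [-0.1373 -0.1086  0.1482] 0.04364280499525199 [-0.6  1.7 -0.1] 5.7
lever r,ang 0.20813834500378664 1.8668716966328183
wheel r,ang 0.03302454075910708 0.5982460917031809
```

View pics/wrist4.png

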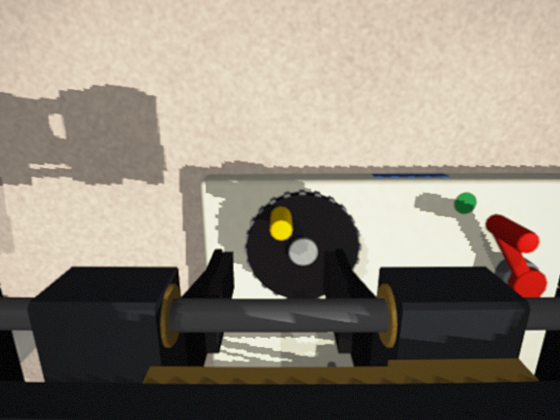

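View pics/scene4.png

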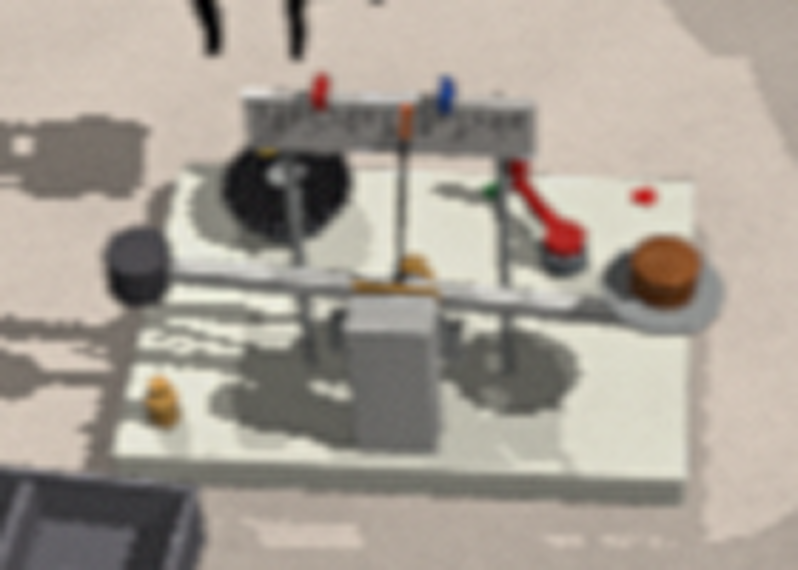

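View pics/side4.png

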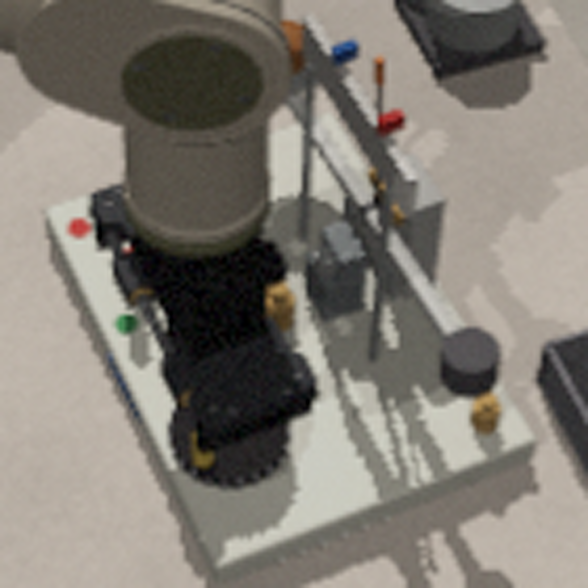

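Run:
```python
from h import *
from bench import readout,vision
b=np.load("b.npy")
s=readout.read_state();c=vision.camera("wrist");cw=camw(c,s)
print(w2b(b,s["ee_pos"]))
P=w2b(b,onplane(cw,(281.5,229),.093))[0];A=w2b(b,onplane(cw,(303,251),.066))[0]
print("pin",P,"axis",A, "ang",np.arctan2(-(P-A)[1],-(P-A)[0]),np.hypot(*(P-A)[:2]))
```

```text
[[-0.13611028 -0.1045833   0.14817384]]
pin [-0.13687878 -0.10220934  0.093     ] axis [-0.11027289 -0.086373    0.066     ] ang 0.5368966362924953 0.030962285720283284
```

arm_command --targets '[[[0.002,0.02,0.001,0,0,0],[0,0.03,0,0,0,0],[0,0.025,0,0,0,0],[0,0,0,0,0,0],[0,0,0,0,0,0]]]'

```text
time: 6.32
ee_pos: [0.5032, -0.1628, 0.0731]
eef_rot: [-0.48, -0.518, 0.519, 0.481]
ft_force: [-0.2, -0.1, 0.5]
width: 0.0436
```

arm_command --targets '[[[0,0,0,0,0,0],[0,0,0,0,0,0],[0,0,0,0,0,0],[0,0,0,0,0,0],[0,0,0,0,0,0],[0,0,0,0,0,0],[0,0,0,0,0,0]]]' --hand 0

```text
time: 6.9
ee_pos: [0.5034, -0.1651, 0.074]
eef_rot: [-0.481, -0.518, 0.519, 0.481]
ft_force: [-3.2, -4.9, 4.1]
width: 0.0136
```

```bash
python3 look.py 5 wrist scene
```

```text
tcp_b [-0.1378 -0.1052  0.074 ] 0.013644757715541954 [-3.2 -4.9  4.1] 6.9
lever r,ang 0.20501864500417158 1.859676869151425
wheel r,ang 0.03163854317143981 0.5002764887905501
```

View pics/wrist5.png

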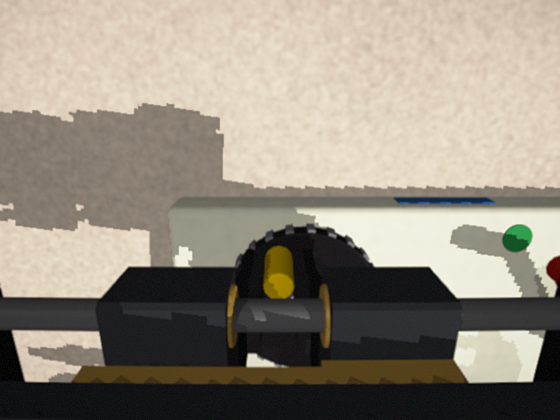

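View pics/scene5.png

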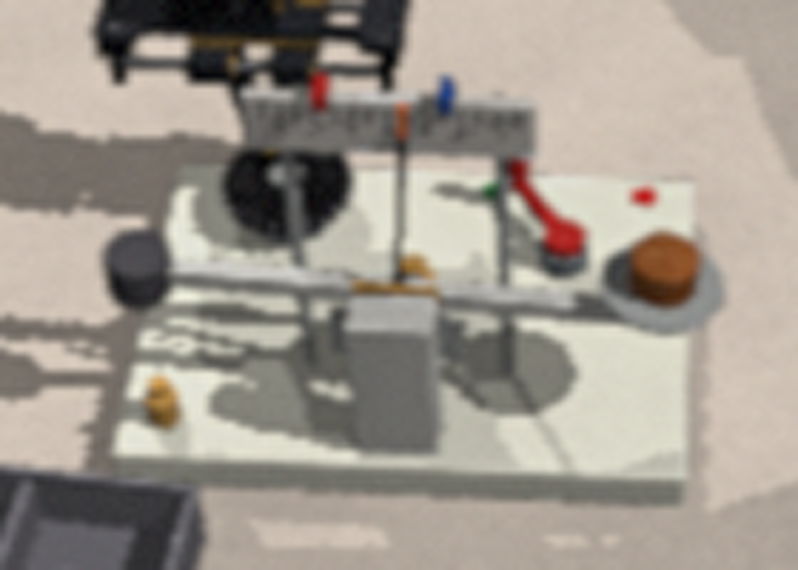

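```bash
cat > arc.py <<'E'
import sys,numpy as np
a0,a1,N=float(sys.argv[1]),float(sys.argv[2]),int(sys.argv[3]);r=.031
a=np.linspace(a0,a1,N+1);X=-r*np.cos(a);Y=-r*np.sin(a)
print([[round(dy,4),0,round(-dx,4),0,0,0] for dx,dy in zip(np.diff(X),np.diff(Y))])
E
python3 arc.py .52 -.98 12;python3 arc.py -.98 -1.98 8; ls -la
```

```text
[[np.float64(0.0035), 0, np.float64(0.0017), 0, 0, 0], [np.float64(0.0037), 0, np.float64(0.0013), 0, 0, 0], [np.float64(0.0038), 0, np.float64(0.0008), 0, 0, 0], [np.float64(0.0039), 0, np.float64(0.0003), 0, 0, 0], [np.float64(0.0039), 0, np.float64(-0.0002), 0, 0, 0], [np.float64(0.0038), 0, np.float64(-0.0006), 0, 0, 0], [np.float64(0.0037), 0, np.float64(-0.0011), 0, 0, 0], [np.float64(0.0035), 0, np.float64(-0.0016), 0, 0, 0], [np.float64(0.0033), 0, np.float64(-0.002), 0, 0, 0], [np.float64(0.003), 0, np.float64(-0.0024), 0, 0, 0], [np.float64(0.0027), 0, np.float64(-0.0028), 0, 0, 0], [np.float64(0.0024), 0, np.float64(-0.0031), 0, 0, 0]]
[[np.float64(0.002), 0, np.float64(-0.0033), 0, 0, 0], [np.float64(0.0015), 0, np.float64(-0.0036), 0, 0, 0], [np.float64(0.0011), 0, np.float64(-0.0037), 0, 0, 0], [np.float64(0.0006), 0, np.float64(-0.0038), 0, 0, 0], [np.float64(0.0001), 0, np.float64(-0.0039), 0, 0, 0], [np.float64(-0.0004), 0, np.float64(-0.0039), 0, 0, 0], [np.float64(-0.0009), 0, np.float64(-0.0038), 0, 0, 0], [np.float64(-0.0013), 0, np.float64(-0.0036), 0, 0, 0]]
total 28
drwxr-xr-x  3 agent agent 4096 Dec  6 09:42 .
drwxr-xr-x 23 root  root  4096 Dec  6 09:35 ..
-rw-r--r--  1 agent agent  232 Dec  6 09:42 arc.py
-rw-r--r--  1 agent agent  152 Dec  6 09:37 b.npy
-rw-r--r--  1 agent agent 1441 Dec  6 09:38 h.py
-rw-r--r--  1 agent agent  681 Dec  6 09:40 look.py
drwxr-xr-x  2 agent agent 4096 Dec  6 09:41 pics
```

arm_command --targets '[[[0.0035,0,0.0012,0,0,0],[0.0037,0,0.001,0,0,0],[0.0038,0,0.0007,0,0,0],[0.0039,0,0.0003,0,0,0],[0.0039,0,-0.0002,0,0,0],[0.0038,0,-0.0006,0,0,0],[0.0037,0,-0.0011,0,0,0],[0.0035,0,-0.0016,0,0,0],[0.0033,0,-0.002,0,0,0],[0.003,0,-0.0024,0,0,0],[0.0027,0,-0.0028,0,0,0],[0.0024,0,-0.0031,0,0,0]]]'

```text
time: 8.0
ee_pos: [0.5102, -0.1235, 0.0734]
eef_rot: [-0.481, -0.517, 0.519, 0.481]
ft_force: [-4.6, -6.1, 0.7]
width: 0.0135
```

arm_command --targets '[[[0,0,0,0,0,0],[0,0,0,0,0,0],[0,0,0,0,0,0]]]'

```text
time: 8.25
ee_pos: [0.5109, -0.1229, 0.0735]
eef_rot: [-0.481, -0.518, 0.519, 0.481]
ft_force: [-0.4, -5.3, -2.6]
width: 0.0137
```

```bash
python3 look.py 6 wrist scene
```

```text
tcp_b [-0.1271 -0.0636  0.0735] 0.013719349106571176 [-0.4 -5.3 -2.6] 8.25
lever r,ang 0.16219338531815494 1.8439015299106587
wheel r,ang 0.03144029412935722 -0.9964560676892542
```

View pics/wrist6.png

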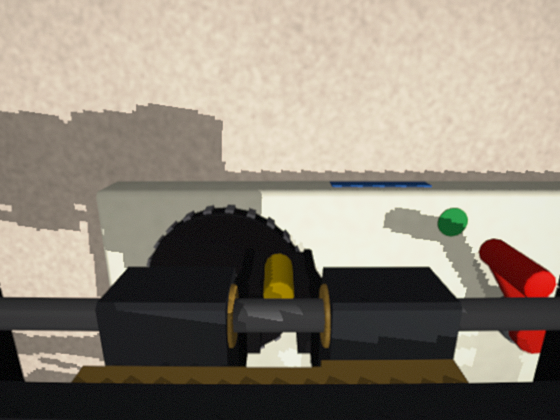

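View pics/scene6.png

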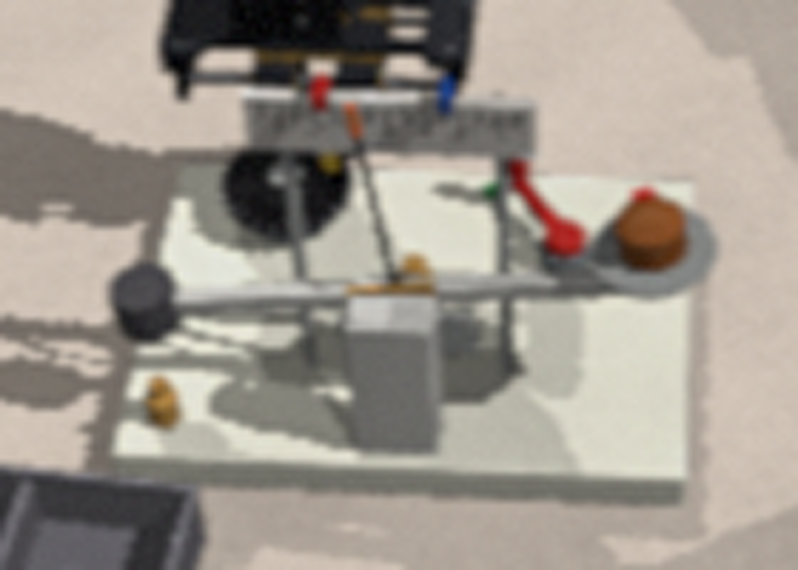

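```bash
cat > tip.py <<'E'
from h import *
from bench import vision
b=np.load("b.npy")
sc=camw(vision.camera("scene"))
def u(p,s=5.7,o=(195,175)): return (np.array(p)+.5)/s-.5+np.array(o)
k=lambda q:(proj(sc,b2w(b,q))-[195,175]+.5)*5.7-.5
print(k([(.018,-.037,.257),(.018,-.037,.270),(.036,-.037,.270),(.043,-.037,.268),(.043,-.037,.246),(.043,0,.268)]))
print(w2b(b,onplane(sc,u((352,106)),.268)))
E
python3 tip.py; python3 arc.py -1 -2 8
```

```text
[[322.46765977  89.12546619]
 [320.76781652  71.20819351]
 [316.54688602  93.55936992]
 [315.15524865 105.15496107]
 [318.12289731 135.32876128]
 [384.256457   107.46614873]]
[[ 0.04269606 -0.01728923  0.268     ]]
[[np.float64(0.0019), 0, np.float64(-0.0034), 0, 0, 0], [np.float64(0.0014), 0, np.float64(-0.0036), 0, 0, 0], [np.float64(0.001), 0, np.float64(-0.0037), 0, 0, 0], [np.float64(0.0005), 0, np.float64(-0.0038), 0, 0, 0], [np.float64(0.0), 0, np.float64(-0.0039), 0, 0, 0], [np.float64(-0.0005), 0, np.float64(-0.0038), 0, 0, 0], [np.float64(-0.0009), 0, np.float64(-0.0038), 0, 0, 0], [np.float64(-0.0014), 0, np.float64(-0.0036), 0, 0, 0]]
```

arm_command --targets '[[[0.0019,0,-0.0034,0,0,0],[0.0014,0,-0.0036,0,0,0],[0.001,0,-0.0037,0,0,0],[0.0005,0,-0.0038,0,0,0],[0,0,-0.0039,0,0,0],[-0.0005,0,-0.0038,0,0,0],[-0.0009,0,-0.0038,0,0,0],[0,0,0,0,0,0],[0,0,0,0,0,0],[0,0,0,0,0,0],[0,0,0,0,0,0],[0,0,0,0,0,0]]]'

```text
time: 9.4
ee_pos: [0.5342, -0.1217, 0.0732]
eef_rot: [-0.482, -0.515, 0.519, 0.482]
ft_force: [-8.4, -17.3, 2.3]
width: 0.0135
```

arm_command --targets '[[[0,0,0,0,0,0],[0,0,0,0,0,0],[0,0,0,0,0,0],[0,0,0,0,0,0],[0,0,0,0,0,0],[0,0,0,0,0,0],[0,0,0,0,0,0],[0,0,0,0,0,0]]]'

```text
time: 10.07
ee_pos: [0.5342, -0.1217, 0.0732]
eef_rot: [-0.482, -0.515, 0.519, 0.482]
ft_force: [-9.4, -16.4, 2.0]
width: 0.0134
```

```bash
python3 look.py 7 wrist scene
```

```text
tcp_b [-0.1038 -0.0642  0.0732] 0.01338025432919928 [ -9.4 -16.4   2. ] 10.0667
lever r,ang 0.15684130711468536 1.9863705986592937
wheel r,ang 0.026561374024168888 -1.8078677000405745
```

View pics/scene7.png

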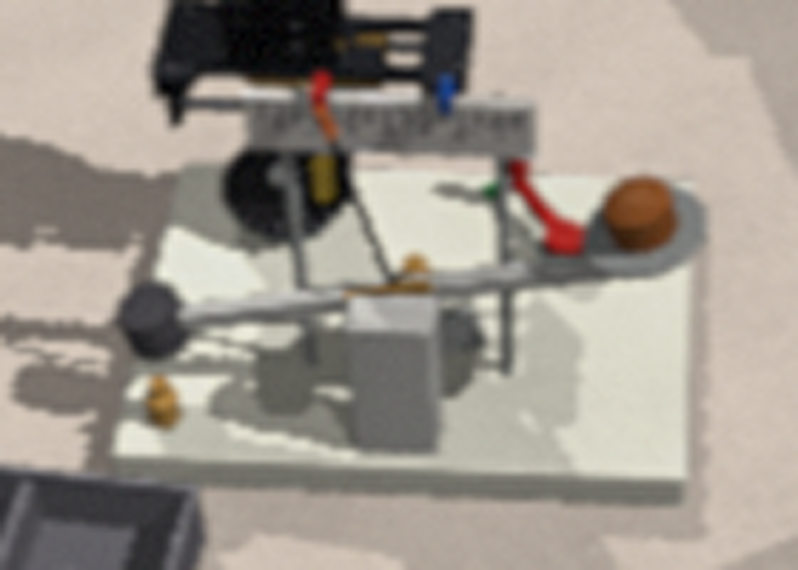

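Run:
```python
import cv2
a=cv2.imread("pics/scene7.png")
from bench import vision
c=vision.camera("scene")["pixels"][182:207,232:286];cv2.imwrite("pics/s7z.png",cv2.resize(c,None,fx=14,fy=14,interpolation=cv2.INTER_CUBIC))
```

```text
(no output)
```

View pics/s7z.png

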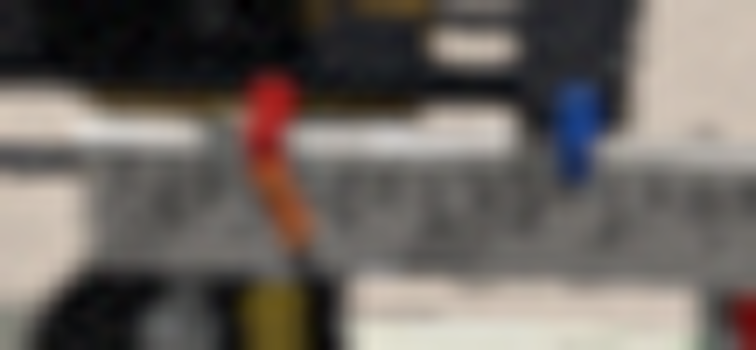

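View pics/wrist7.png

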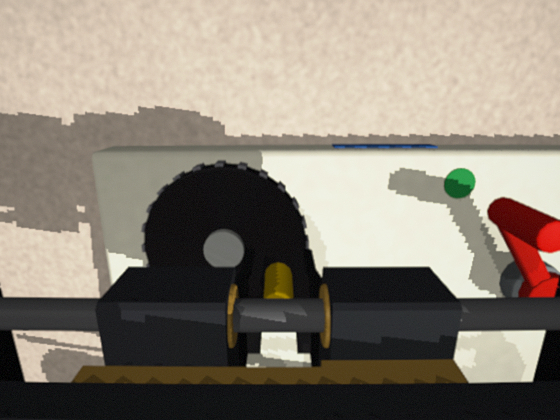

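Run:
```python
from h import *
from bench import readout,vision
b=np.load("b.npy")
s=readout.read_state();c=vision.camera("wrist");cw=camw(c,s)
print(s["time"],"axis",w2b(b,onplane(cw,(223,250),.066))[0],"tcp",w2b(b,s["ee_pos"])[0])
print("pin", w2b(b,onplane(cw,(278,297),.093))[0])
for z in(.062,): print([w2b(b,onplane(cw,p,z))[0].round(4).tolist() for p in ((145,235),(308,235),(225,163))])
```

```text
10.2167 axis [-0.11090397 -0.09144112  0.066     ] tcp [-0.10374402 -0.06415032  0.07315419]
pin [-0.10007812 -0.06389407  0.093     ]
[[-0.1175, -0.1314, 0.062], [-0.1173, -0.0489, 0.062], [-0.1539, -0.089, 0.062]]
```

arm_command --targets '[[[-0.004,0,0.001,0,0,0],[0,0,0,0,0,0],[0,0,0,0,0,0]]]'

```text
time: 10.52
ee_pos: [0.5347, -0.1221, 0.0732]
eef_rot: [-0.481, -0.517, 0.519, 0.482]
ft_force: [-6.1, -7.2, 1.6]
width: 0.0137
```

```bash
python3 look.py 8 wrist
```

```text
tcp_b [-0.1033 -0.0646  0.0732] 0.013726071459313182 [-6.1 -7.2  1.6] 10.5167
lever r,ang 0.15717954261083017 1.9896111259263418
wheel r,ang 0.026256510730434002 -1.8279171374657113
```

arm_command --targets '[[[-0.003,0,0.001,0,0,0],[0,0,0,0,0,0],[0,0,0,0,0,0],[0,0,0,0,0,0],[0,0,0,0,0,0],[0,0,0,0,0,0],[0,0,0,0,0,0],[0,0,0,0,0,0]]]'

```text
time: 11.23
ee_pos: [0.5352, -0.1225, 0.0733]
eef_rot: [0.48, 0.519, -0.519, -0.481]
ft_force: [-3.2, 4.6, 0.3]
width: 0.0135
```

```bash
python3 look.py 9
cat > z.py <<'E'
import cv2,sys
from bench import vision
c=vision.camera("scene")["pixels"][182:207,232:286];cv2.imwrite(f"pics/z{sys.argv[1]}.png",cv2.resize(c,None,fx=14,fy=14,interpolation=cv2.INTER_CUBIC))
c=vision.camera("side")["pixels"][180:225,280:325];cv2.imwrite(f"pics/y{sys.argv[1]}.png",cv2.resize(c,None,fx=12,fy=12,interpolation=cv2.INTER_CUBIC))
E
python3 z.py 9
```

```text
tcp_b [-0.1029 -0.0651  0.0733] 0.013505131992056376 [-3.2  4.6  0.3] 11.2333
lever r,ang 0.15758318305937868 1.9929466177215702
wheel r,ang 0.025900721774935968 -1.8493334864035542
```

View pics/z9.png

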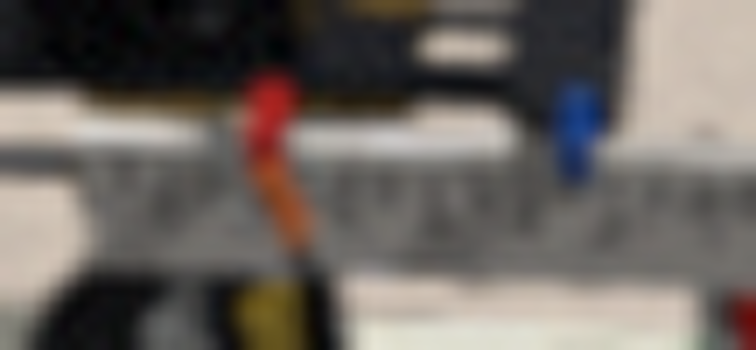

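View pics/y9.png

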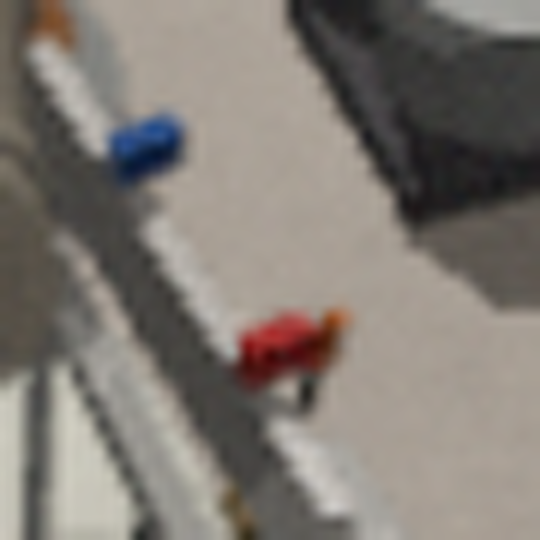

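Run:
```python
from h import *
from bench import vision
b=np.load("b.npy")
cs={k:camw(vision.camera(k)) for k in("scene","side")}
def zs(p): return (np.array(p)+.5)/14-.5+[232,182]
def zi(p): return (np.array(p)+.5)/12-.5+[280,180]
def tri(a,c):
    f=lambda X:np.r_[(proj(cs["scene"],X)[0]-a),(proj(cs["side"],X)[0]-c)]
    r=least_squares(f,b2w(b,(.04,-.037,.265))[0]);return w2b(b,r.x)[0],f(r.x).round(2)
print("tip",tri(zs((262,160)),zi((338,314))))
# expected image of candidates
inv_s=lambda uv:(uv-[232,182]+.5)*14-.5
inv_i=lambda uv:(uv-[280,180]+.5)*12-.5
for y in(-.033,-.037,-.041):
    Q=b2w(b,[(.018,y,.27),(.036,y,.27),(.018,y,.257),(.036,y,.257),(.043,y,.2654)])
    print(y,inv_s(proj(cs["scene"],Q)).round(0).tolist(),inv_i(proj(cs["side"],Q)).round(0).tolist())
```

```text
tip (array([ 0.04413718, -0.03640052,  0.26866426]), array([-0.24,  0.17, -0.2 , -0.17]))
-0.033 [[289.0, 78.0], [278.0, 133.0], [293.0, 122.0], [283.0, 177.0], [276.0, 170.0]] [[227.0, 333.0], [297.0, 309.0], [224.0, 370.0], [294.0, 346.0], [323.0, 313.0]]
-0.037 [[271.0, 78.0], [260.0, 133.0], [275.0, 122.0], [265.0, 177.0], [258.0, 170.0]] [[235.0, 345.0], [305.0, 321.0], [232.0, 382.0], [302.0, 358.0], [331.0, 325.0]]
-0.041 [[253.0, 77.0], [242.0, 132.0], [257.0, 121.0], [246.0, 176.0], [239.0, 169.0]] [[243.0, 357.0], [313.0, 333.0], [239.0, 394.0], [310.0, 370.0], [339.0, 337.0]]
```

arm_command --targets '[[[0,0,0,0,0,0],[0,0,0,0,0,0],[0,0,0,0,0,0],[0,0,0,0,0,0],[0,0,0,0,0,0],[0,-0.03,0,0,0,0],[0,-0.035,0,0,0,0],[0,-0.01,0,0,0,0],[0.02,0,0.003,0,0,0],[0,0,0,0,0,0],[0,0,0,0,0,0],[0,0,0,0,0,0]]]' --hand 0.38

```text
time: 12.43
ee_pos: [0.5309, -0.1043, 0.1483]
eef_rot: [-0.481, -0.518, 0.519, 0.481]
ft_force: [-0.4, -0.8, -0.1]
width: 0.0331
```

arm_command --targets '[[[0,0,0,0,0,0],[0,0,0,0,0,0],[0,0,0,0,0,0],[0,0,0,0,0,0],[0,0,0,0,0,0],[0,0,0,0,0,0],[0,0,0,0,0,0],[0,0,0,0,0,0]]]'

```text
time: 13.1
ee_pos: [0.5309, -0.104, 0.1485]
eef_rot: [0.481, 0.519, -0.518, -0.481]
ft_force: [0.3, -0.1, 0.4]
width: 0.0335
```

```bash
python3 look.py 10 wrist; python3 z.py 10
```

```text
tcp_b [-0.1057 -0.0463  0.1485] 0.033468035651430146 [ 0.3 -0.1  0.4] 13.1
lever r,ang 0.13968867230880622 1.94924672327421
wheel r,ang 0.043936955663835965 -1.6689256056420918
```

View pics/z10.png

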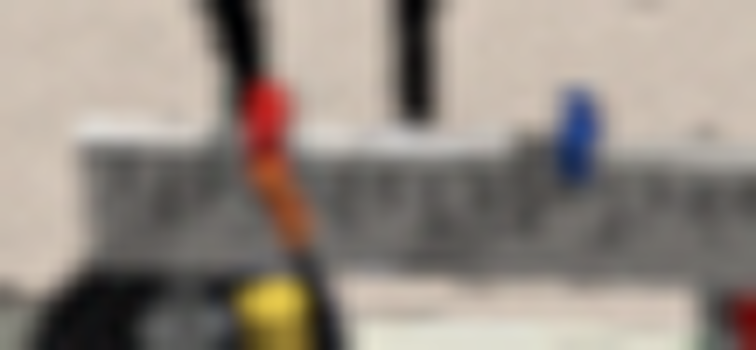

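View pics/y10.png

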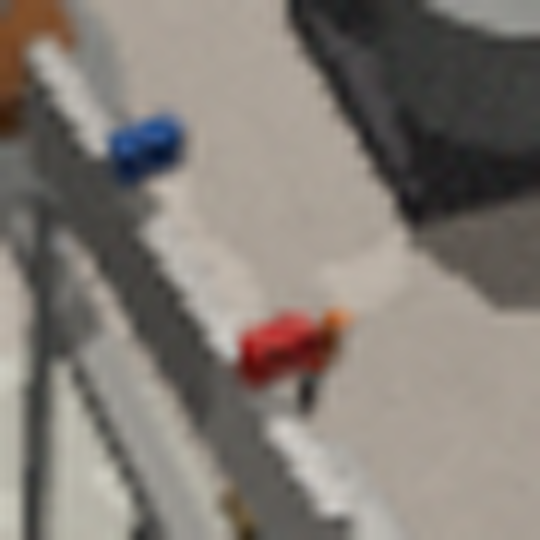

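View pics/wrist10.png

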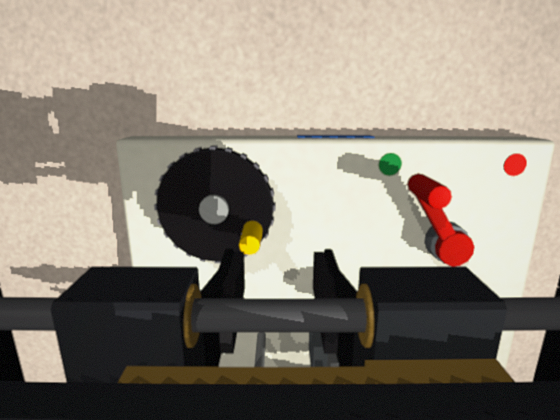

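arm_command --targets '[[[0.034,0,0.008,0,0,0],[0.034,0,0.008,0,0,0],[0.0335,0,0.0025,0,0,0],[0,0,0,0,0,0],[0,0,0,0,0,0],[0,0,0,0,0,0]]]' --hand 0.5

```text
time: 13.75
ee_pos: [0.505, -0.0046, 0.1487]
eef_rot: [0.481, 0.519, -0.519, -0.481]
ft_force: [-0.5, -0.4, 0.3]
width: 0.0431
```

```bash
python3 look.py 11 wrist
python3 - <<'E'
from h import *
from bench import readout,vision
b=np.load("b.npy")
s=readout.read_state();c=vision.camera("wrist");cw=camw(c,s)
print(proj(cw,b2w(b,[(-.1244,.0551,.089)])))
E
```

```text
tcp_b [-0.1241  0.0548  0.1487] 0.04306410681152027 [-0.5 -0.4  0.3] 13.75
lever r,ang 0.06039578671595471 1.2226771299273556
wheel r,ang 0.14545764273512873 -1.4739798408251974
[[279.25677224 227.21810075]]
```

View pics/wrist11.png

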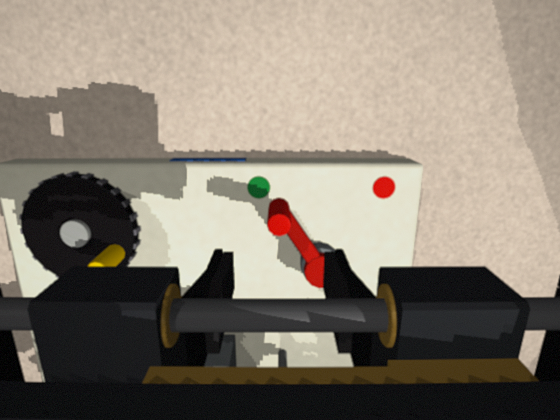

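arm_command --targets '[[[0,0.025,0,0,0,0],[0,0.03,0,0,0,0],[0,0.02,0,0,0,0],[0,0,0,0,0,0],[0,0,0,0,0,0]]]'

```text
time: 14.27
ee_pos: [0.5044, -0.0054, 0.0733]
eef_rot: [-0.481, -0.517, 0.519, 0.481]
ft_force: [-0.2, -0.0, 0.5]
width: 0.0435
```

arm_command --targets '[[[0,0,0,0,0,0],[0,0,0,0,0,0],[0,0,0,0,0,0],[0,0,0,0,0,0],[0,0,0,0,0,0],[0,0,0,0,0,0],[0,0,0,0,0,0],[0,0,0,0,0,0]]]' --hand 0

```text
time: 14.93
ee_pos: [0.5051, -0.0042, 0.0739]
eef_rot: [0.481, 0.519, -0.518, -0.481]
ft_force: [-1.2, -0.0, 4.7]
width: 0.0155
```

arm_command --targets '[[[0.005,0,0.0033,0,0,0],[0.0054,0,0.0028,0,0,0],[0.0057,0,0.0022,0,0,0],[0.0059,0,0.0016,0,0,0],[0.006,0,0.001,0,0,0],[0.0061,0,0.0004,0,0,0],[0.0061,0,-0.0002,0,0,0],[0.006,0,-0.0008,0,0,0],[0.0059,0,-0.0015,0,0,0],[0.0057,0,-0.002,0,0,0],[0.0055,0,-0.0026,0,0,0],[0.0054,0,-0.0034,0,0,0]]]'

```text
time: 15.93
ee_pos: [0.4977, 0.0635, 0.0729]
eef_rot: [-0.481, -0.517, 0.52, 0.481]
ft_force: [-13.1, -24.4, 10.0]
width: 0.0164
```

arm_command --targets '[[[0.001,0,-0.0005,0,0,0],[0,0,0,0,0,0],[0,0,0,0,0,0],[0,0,0,0,0,0]]]'

```text
time: 16.27
ee_pos: [0.4979, 0.0628, 0.0729]
eef_rot: [-0.481, -0.516, 0.52, 0.481]
ft_force: [-6.2, -13.9, 5.4]
width: 0.015
```

```bash
python3 look.py 12 wrist
```

```text
tcp_b [-0.126   0.1225  0.0729] 0.01504858541382481 [ -6.2 -13.9   5.4] 16.2667
lever r,ang 0.06048328463333289 0.03239713390069432
wheel r,ang 0.21311794286333985 -1.4956543892370147
```

View pics/wrist12.png

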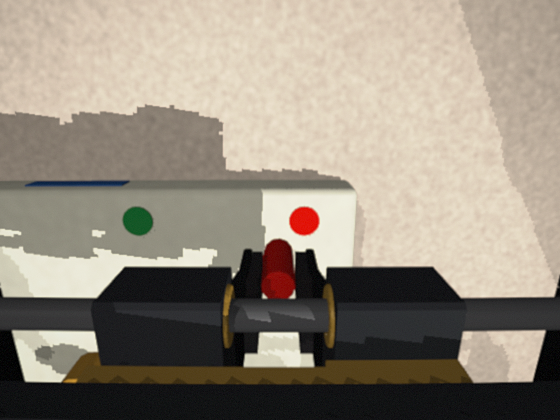

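arm_command --targets '[[[0,0,0,0,0,0],[0,0,0,0,0,0],[0,0,0,0,0,0],[0,0,0,0,0,0],[0,0,0,0,0,0],[0,-0.03,0,0,0,0],[0,-0.035,0,0,0,0],[0,-0.02,0.02,0,0,0],[0.03,0,0.01,0,0,0],[0.035,-0.01,0.01,0,0,0],[0.03,0,0,0,0,0],[0,0,0,0,0,0]]]' --hand 0.45

```text
time: 17.32
ee_pos: [0.451, 0.1639, 0.1693]
eef_rot: [0.478, 0.522, -0.519, -0.479]
ft_force: [0.3, 0.6, -0.2]
width: 0.039
```

arm_command --targets '[[[0,0,0,0,0,0],[0,0,0,0,0,0],[0,0,0,0,0,0],[0,0,0,0,0,0],[0,0,0,0,0,0],[0,0,0,0,0,0]]]'

```text
time: 17.82
ee_pos: [0.4524, 0.1564, 0.1685]
eef_rot: [-0.481, -0.518, 0.518, 0.481]
ft_force: [0.2, 0.3, 0.5]
width: 0.0393
```

```bash
python3 look.py 13 scene side; python3 z.py 13
```

```text
tcp_b [-0.1644  0.2193  0.1685] 0.039296541150865096 [0.2 0.3 0.5] 17.8167
lever r,ang 0.15719833259880509 -0.3660375390878161
wheel r,ang 0.3140608462420217 -1.3967769229268048
```

View pics/z13.png

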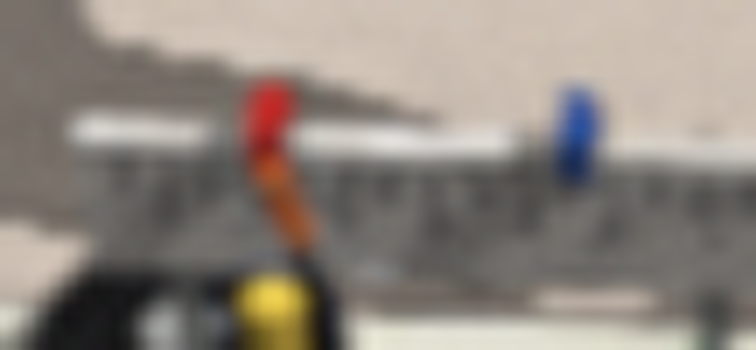

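View pics/scene13.png

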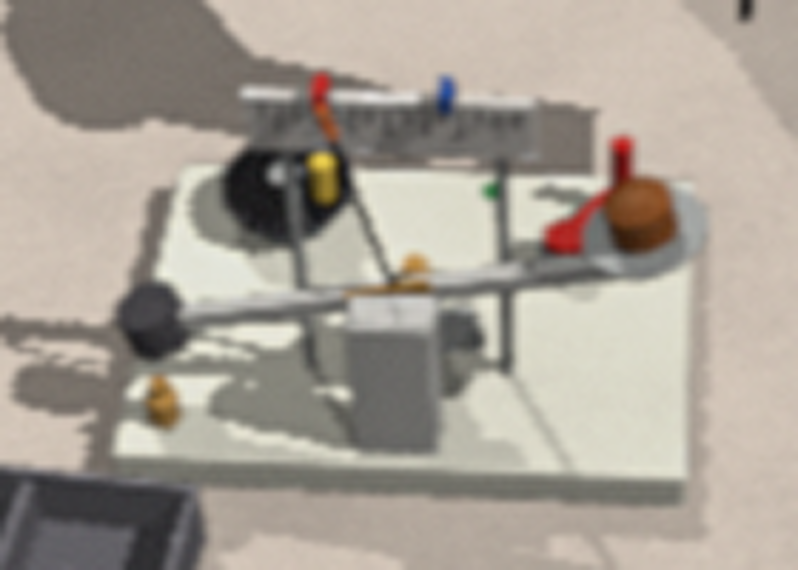

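View pics/side13.png

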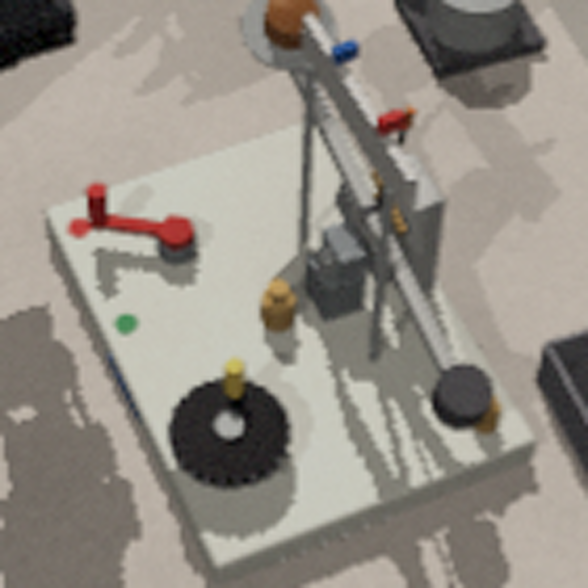

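Run:
```python
from h import *
from bench import vision
b=np.load("b.npy");sc=camw(vision.camera("scene"));im=vision.camera("scene")["pixels"]
inv=lambda uv:(uv-[232,182]+.5)*14-.5
for y in(-.033,-.035,-.037,-.039):
    c=np.sqrt(1-(y/.15)**2)
    Q=b2w(b,[(.043,y*r/.15,.12+r*c) for r in(.15,.139,.128)]);print(y,inv(proj(sc,Q)).round().tolist())
h=cv2.cvtColor(im,cv2.COLOR_BGR2HSV)[182:207,232:286].astype(int)
p=im[182:207,232:286].astype(int);B,G,Rr=p[...,0],p[...,1],p[...,2]
for v in range(4,20):
    w=np.clip(Rr[v]-B[v]-35,0,None).astype(float);w[30:]=0;g=(G[v]*w).sum()/max(w.sum(),1)
    if w.sum()>0: print(v*14+6.5,((w*np.arange(54)).sum()/w.sum()+.5)*14-.5,round(w.sum()),round(g))
```

```text
-0.033 [[276.0, 167.0], [290.0, 204.0], [304.0, 240.0]]
-0.035 [[267.0, 169.0], [282.0, 205.0], [297.0, 241.0]]
-0.037 [[258.0, 170.0], [274.0, 206.0], [289.0, 242.0]]
-0.039 [[249.0, 171.0], [265.0, 208.0], [282.0, 244.0]]
76.5 272.5 12 120
90.5 271.47916666666663 192 69
104.5 269.71824104234526 307 56
118.5 267.2013888888889 288 58
132.5 264.8 200 59
146.5 264.69847328244276 131 48
160.5 270.07225433526014 173 67
174.5 272.42349726775956 183 81
188.5 278.2931034482759 116 80
202.5 285.33333333333337 120 72
216.5 290.881679389313 131 79
230.5 297.2692307692308 104 84
244.5 299.38 25 75
272.5 272.5 4 123
```

View pics/y13.png

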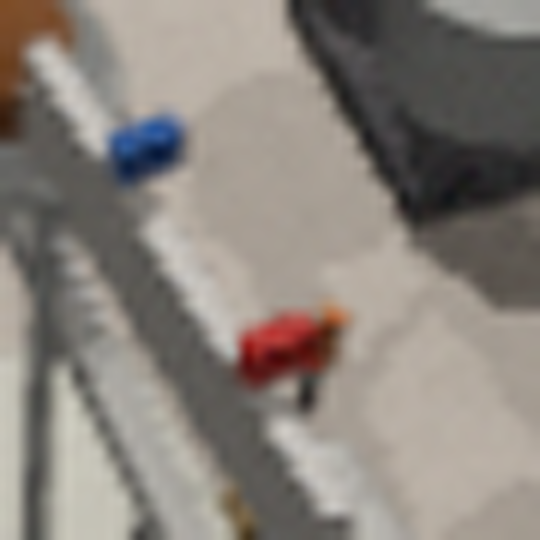

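Run:
```python
from h import *
from bench import vision
b=np.load("b.npy")
# render simple model of tabs+tip at hypothesised y, fit by silhouettes: print corners
ci=camw(vision.camera("side"));cs=camw(vision.camera("scene"))
ii=lambda uv:(uv-[280,180]+.5)*12-.5; iz=lambda uv:(uv-[232,182]+.5)*14-.5
def box(y): return [(x,y+d,z) for x in(.018,.036) for d in(-.004,.004) for z in(.257,.270)]
for y in(-.036,.0307):
    Q=b2w(b,box(y));print("tab",y,ii(proj(ci,Q)).round().tolist());print("   sc",iz(proj(cs,Q)).round().tolist())
for y in(-.032,-.034,-.036):
    c=np.sqrt(1-(y/.15)**2)
    Q=b2w(b,[(.043,y*r/.15,.12+r*c) for r in(.15,.139,.128)]);print("tip",y,ii(proj(ci,Q)).round().tolist())
```

```text
tab -0.036 [[237.0, 391.0], [241.0, 354.0], [222.0, 367.0], [225.0, 330.0], [308.0, 367.0], [311.0, 330.0], [292.0, 343.0], [295.0, 306.0]]
   sc [[261.0, 121.0], [257.0, 77.0], [297.0, 122.0], [293.0, 78.0], [251.0, 176.0], [247.0, 132.0], [287.0, 177.0], [283.0, 133.0]]
tab 0.0307 [[111.0, 194.0], [113.0, 156.0], [96.0, 171.0], [98.0, 133.0], [179.0, 171.0], [182.0, 133.0], [164.0, 148.0], [167.0, 111.0]]
   sc [[562.0, 131.0], [559.0, 87.0], [598.0, 132.0], [596.0, 88.0], [554.0, 186.0], [552.0, 142.0], [591.0, 188.0], [589.0, 143.0]]
tip -0.032 [[322.0, 306.0], [314.0, 330.0], [307.0, 353.0]]
tip -0.034 [[326.0, 314.0], [318.0, 337.0], [310.0, 359.0]]
tip -0.036 [[329.0, 321.0], [321.0, 344.0], [313.0, 366.0]]
```

Run:
```python
import cv2,numpy as np
for n in("s7z","z9","z10","z13"):
    p=cv2.resize(cv2.imread(f"pics/{n}.png"),(54,25),interpolation=cv2.INTER_AREA).astype(int);B,Rr=p[...,0],p[...,2]
    out=[]
    for v in range(6,17):
        w=np.clip(Rr[v]-B[v]-35,0,None).astype(float);w[30:]=0;w[:14]=0
        out.append(round(((w*np.arange(54)).sum()/max(w.sum(),1)+.5)*14-.5,1))
    print(n,out)
```

```text
s7z [np.float64(271.2), np.float64(270.9), np.float64(267.2), np.float64(264.3), np.float64(264.9), np.float64(268.9), np.float64(271.2), np.float64(276.5), np.float64(285.1), np.float64(290.3), np.float64(294.4)]
z9 [np.float64(271.2), np.float64(271.3), np.float64(267.2), np.float64(264.3), np.float64(264.5), np.float64(268.7), np.float64(271.3), np.float64(276.7), np.float64(285.3), np.float64(290.2), np.float64(293.9)]
z10 [np.float64(267.8), np.float64(267.6), np.float64(266.3), np.float64(264.9), np.float64(265.5), np.float64(268.9), np.float64(271.2), np.float64(276.1), np.float64(285.4), np.float64(290.4), np.float64(293.9)]
z13 [np.float64(271.4), np.float64(269.8), np.float64(267.3), np.float64(264.8), np.float64(265.2), np.float64(270.1), np.float64(272.5), np.float64(278.2), np.float64(285.3), np.float64(291.3), np.float64(297.1)]
```

arm_command --targets '[[[-0.032,0,-0.013,0,0,0],[-0.032,0,-0.013,0,0,0],[-0.0328,0,-0.0134,0,0,0],[0,0.02,0,0,0,0],[0,0,0,0,0,0],[0,0,0,0,0,0],[0,0,0,0,0,0]]]' --hand 0.5

```text
time: 18.8
ee_pos: [0.4987, 0.0644, 0.149]
eef_rot: [0.48, 0.519, -0.519, -0.481]
ft_force: [-1.0, 0.3, 0.2]
width: 0.0435
```

```bash
python3 look.py 14 wrist
```

```text
tcp_b [-0.1251  0.1241  0.149 ] 0.04354732283169331 [-1.   0.3  0.2] 18.8
lever r,ang 0.06061891100863007 0.0033328088889073015
wheel r,ang 0.21459615228564505 -1.5001643828245157
```

View pics/wrist14.png

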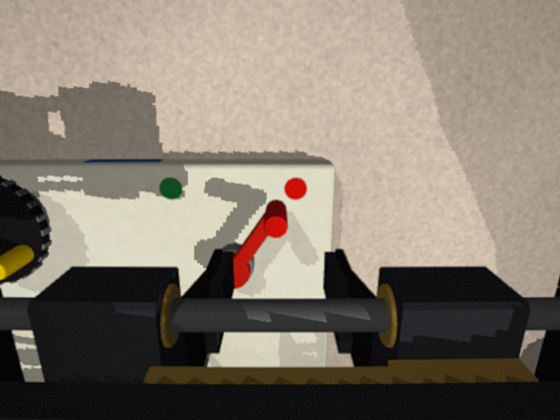

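arm_command --targets '[[[-0.0015,0.025,0,0,0,0],[0,0.03,0,0,0,0],[0,0.02,0,0,0,0],[0,0,0,0,0,0],[0,0,0,0,0,0]]]'

```text
time: 19.27
ee_pos: [0.4987, 0.0625, 0.0739]
eef_rot: [-0.48, -0.519, 0.519, 0.481]
ft_force: [-0.1, -0.2, 0.2]
width: 0.0437
```

arm_command --targets '[[[0,0,0,0,0,0],[0,0,0,0,0,0],[0,0,0,0,0,0],[0,0,0,0,0,0],[0,0,0,0,0,0],[0,0,0,0,0,0],[0,0,0,0,0,0],[0,0,0,0,0,0]]]' --hand 0

```text
time: 19.93
ee_pos: [0.4991, 0.0621, 0.0739]
eef_rot: [0.481, 0.519, -0.518, -0.481]
ft_force: [-2.0, -0.2, 6.0]
width: 0.0155
```

arm_command --targets '[[[-0.0054,0,0.0034,0,0,0],[-0.0055,0,0.0026,0,0,0],[-0.0057,0,0.002,0,0,0],[-0.0059,0,0.0015,0,0,0],[-0.006,0,0.0008,0,0,0],[-0.0061,0,0.0002,0,0,0],[-0.0061,0,-0.0004,0,0,0],[-0.006,0,-0.001,0,0,0],[-0.0059,0,-0.0016,0,0,0],[-0.0057,0,-0.0022,0,0,0],[-0.0054,0,-0.0028,0,0,0],[-0.004,0,-0.003,0,0,0]]]'

```text
time: 20.93
ee_pos: [0.5042, -0.0057, 0.0733]
eef_rot: [-0.48, -0.518, 0.519, 0.481]
ft_force: [-14.8, 21.3, 7.8]
width: 0.0155
```

arm_command --targets '[[[0,0,0,0,0,0],[0,0,0,0,0,0]]]'

```text
time: 21.1
ee_pos: [0.5041, -0.0052, 0.0734]
eef_rot: [-0.48, -0.518, 0.519, 0.481]
ft_force: [-6.3, 4.8, 6.6]
width: 0.0153
```

```bash
python3 look.py 15
```

```text
tcp_b [-0.125   0.0542  0.0734] 0.015318545848955143 [-6.3  4.8  6.6] 21.1
lever r,ang 0.06149754540015794 1.2210502725858707
wheel r,ang 0.1449946474865176 -1.4670619312461777
```

arm_command --targets '[[[0,0,0,0,0,0],[0,0,0,0,0,0],[0,0,0,0,0,0],[0,0,0,0,0,0],[0,-0.03,0,0,0,0],[0,-0.035,0,0,0,0],[-0.025,-0.01,-0.005,0,0,0],[-0.031,0,-0.008,0,0,0],[-0.031,0,-0.0085,0,0,0],[-0.0307,0,0,0,0,0],[0,0,0,0,0,0],[0,0,0,0,0,0]]]' --hand 0.45

```text
time: 22.1
ee_pos: [0.5346, -0.1236, 0.1484]
eef_rot: [-0.482, -0.517, 0.518, 0.482]
ft_force: [-0.4, 1.5, -0.4]
width: 0.0389
```

arm_command --targets '[[[0,0,0,0,0,0],[0,0,0,0,0,0],[0,0,0,0,0,0]]]'

```text
time: 22.35
ee_pos: [0.535, -0.1199, 0.1484]
eef_rot: [0.48, 0.519, -0.519, -0.48]
ft_force: [0.1, 0.1, 0.9]
width: 0.0392
```

```bash
python3 look.py 16 wrist; python3 z.py 16
python3 - <<'E'
import cv2,numpy as np
for n in("z16",):
    p=cv2.resize(cv2.imread(f"pics/{n}.png"),(54,25),interpolation=cv2.INTER_AREA).astype(int);B,Rr=p[...,0],p[...,2]
    print([round(float(((w*np.arange(54)).sum()/max(w.sum(),1)+.5)*14-.5),1) for v in range(6,17) for w in [np.where((np.arange(54)<30)&(np.arange(54)>13),np.clip(Rr[v]-B[v]-35,0,None),0)]])
E
```

```text
tcp_b [-0.1029 -0.0625  0.1484] 0.03922429854525199 [0.1 0.1 0.9] 22.35
lever r,ang 0.1550127884528891 1.9899079963923003
wheel r,ang 0.02842076581765167 -1.8237479859971275
[268.8, 269.1, 267.6, 265.3, 265.3, 269.8, 272.5, 278.3, 285.5, 290.2, 295.0]
```

View pics/wrist16.png

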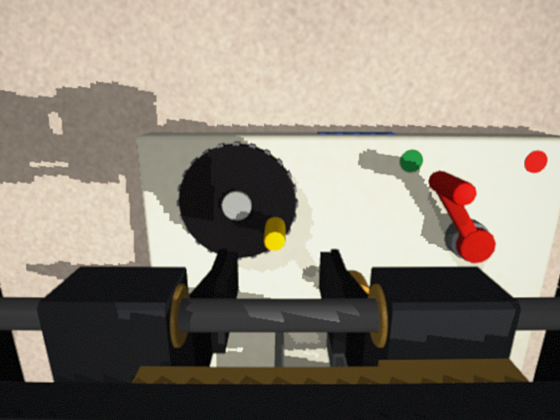

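```bash
python3 - <<'E'
from h import *
from bench import readout,vision
b=np.load("b.npy")
s=readout.read_state();c=vision.camera("wrist");cw=camw(c,s)
P=w2b(b,onplane(cw,(274.5,240.5),.093))[0];A=w2b(b,onplane(cw,(236.5,206),.066))[0]
d=P-A;print(P,A,np.hypot(*d[:2]),np.arctan2(-d[1],-d[0]),w2b(b,s["ee_pos"]))
E
python3 arc.py -2.3 -2.44 2
```

```text
[-0.09580389 -0.0650845   0.093     ] [-0.11066014 -0.09168663  0.066     ] 0.030469363648935682 -2.0801123676982796 [[-0.10296169 -0.0630222   0.14851784]]
[[np.float64(-0.0015), 0, np.float64(-0.0016), 0, 0, 0], [np.float64(-0.0016), 0, np.float64(-0.0015), 0, 0, 0]]
```

arm_command --targets '[[[-0.002,0.025,-0.007,0,0,0],[0,0.03,0,0,0,0],[0,0.02,0,0,0,0],[0,0,0,0,0,0],[0,0,0,0,0,0]]]'

```text
time: 22.97
ee_pos: [0.5415, -0.1226, 0.0733]
eef_rot: [-0.48, -0.518, 0.519, 0.481]
ft_force: [0.6, -0.6, 1.1]
width: 0.0389
```

arm_command --targets '[[[0,0,0,0,0,0],[0,0,0,0,0,0],[0,0,0,0,0,0],[0,0,0,0,0,0],[0,0,0,0,0,0],[0,0,0,0,0,0],[0,0,0,0,0,0]]]' --hand 0 --grip_force 25

```text
time: 23.55
ee_pos: [0.5426, -0.1221, 0.0741]
eef_rot: [0.481, 0.519, -0.518, -0.481]
ft_force: [0.1, 3.8, 6.2]
width: 0.0129
```

arm_command --targets '[[[-0.0009,0,-0.0016,0,0,0],[-0.0009,0,-0.0018,0,0,0],[0,0,0,0,0,0],[0,0,0,0,0,0],[0,0,0,0,0,0],[0,0,0,0,0,0],[0,0,0,0,0,0],[0,0,0,0,0,0],[0,0,0,0,0,0],[0,0,0,0,0,0]]]'

```text
time: 24.38
ee_pos: [0.5454, -0.1233, 0.074]
eef_rot: [0.48, 0.519, -0.518, -0.481]
ft_force: [-5.1, 5.5, 8.2]
width: 0.0132
```

```bash
cat > rows.py <<'E'
import cv2,numpy as np,sys
p=cv2.resize(cv2.imread(f"pics/{sys.argv[1]}.png"),(54,25),interpolation=cv2.INTER_AREA).astype(int);B,Rr=p[...,0],p[...,2]
print([round(float(((w*np.arange(54)).sum()/max(w.sum(),1)+.5)*14-.5),1) for v in range(6,17) for w in [np.where((np.arange(54)<30)&(np.arange(54)>13),np.clip(Rr[v]-B[v]-35,0,None),0)]])
E
python3 look.py 17; python3 z.py 17; python3 rows.py z17
```

```text
tcp_b [-0.0927 -0.0666  0.074 ] 0.01320738001989577 [-5.1  5.5  8.2] 24.3833
lever r,ang 0.15764264876075504 2.0582080790638733
wheel r,ang 0.02905818545988089 -2.2080253130429086
[270.1, 269.9, 267.0, 264.3, 264.5, 267.8, 271.3, 275.3, 282.3, 287.4, 292.5]
```

View pics/z17.png

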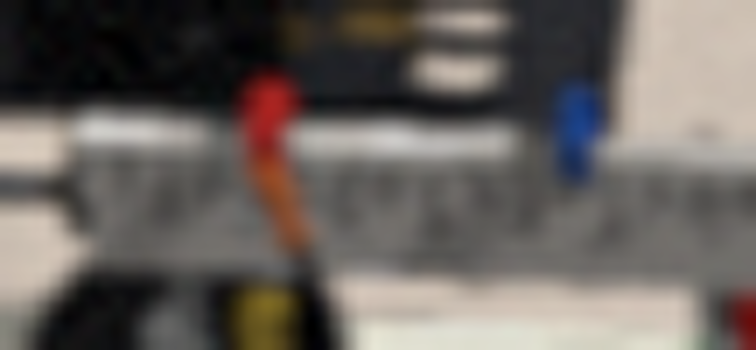

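arm_command --targets '[[[-0.001,0,-0.0014,0,0,0],[-0.001,0,-0.0014,0,0,0],[0,0,0,0,0,0],[0,0,0,0,0,0],[0,0,0,0,0,0],[0,0,0,0,0,0],[0,0,0,0,0,0],[0,0,0,0,0,0],[0,0,0,0,0,0],[0,0,0,0,0,0]]]'

```text
time: 25.32
ee_pos: [0.5483, -0.1248, 0.0739]
eef_rot: [0.48, 0.519, -0.518, -0.481]
ft_force: [-4.6, 6.2, 8.5]
width: 0.013
```

```bash
python3 look.py 18; python3 z.py 18; python3 rows.py z18
```

```text
tcp_b [-0.09   -0.0684  0.0739] 0.012979855606718048 [-4.6  6.2  8.5] 25.3167
lever r,ang 0.15908474539617304 2.0764893684384886
wheel r,ang 0.029466855810571693 -2.3177246965857177
[269.9, 269.6, 266.8, 264.3, 263.8, 264.8, 265.5, 270.5, 275.8, 282.6, 286.1]
```

arm_command --targets '[[[0,0,0,0,0,0],[0,0,0,0,0,0],[0,0,0,0,0,0],[0,0,0,0,0,0],[0,0,0,0,0,0],[0,-0.03,0,0,0,0],[0,-0.035,0,0,0,0],[0,-0.01,0,0,0,0],[0.03,0,0.01,0,0,0],[0.031,0,0.01,0,0,0],[0.031,0,0.008,0,0,0],[0.031,0,0.0065,0,0,0]]]' --hand 0.45 --grip_force 12

```text
time: 26.42
ee_pos: [0.504, -0.005, 0.1485]
eef_rot: [0.481, 0.518, -0.518, -0.481]
ft_force: [0.9, 0.3, -0.0]
width: 0.0391
```

arm_command --targets '[[[0,0,0,0,0,0],[0,0,0,0,0,0],[0,0,0,0,0,0],[0,0,0,0,0,0],[0,0,0,0,0,0],[0,0,0,0,0,0],[0,0,0,0,0,0],[0,0,0,0,0,0],[0,0,0,0,0,0],[0,0,0,0,0,0]]]'

```text
time: 27.25
ee_pos: [0.5048, -0.0061, 0.1485]
eef_rot: [-0.481, -0.518, 0.518, 0.481]
ft_force: [-0.1, -0.1, 0.4]
width: 0.0391
```

```bash
python3 look.py 19 wrist; python3 z.py 19; python3 rows.py z19
```

```text
tcp_b [-0.1244  0.0533  0.1485] 0.03913320138129159 [-0.1 -0.1  0.4] 27.25
lever r,ang 0.06152714288558874 1.2389990002259337
wheel r,ang 0.1440261027822845 -1.4707349329802035
[270.2, 270.0, 267.7, 265.2, 263.2, 262.9, 264.7, 270.5, 275.8, 281.8, 284.6]
```

View pics/wrist19.png

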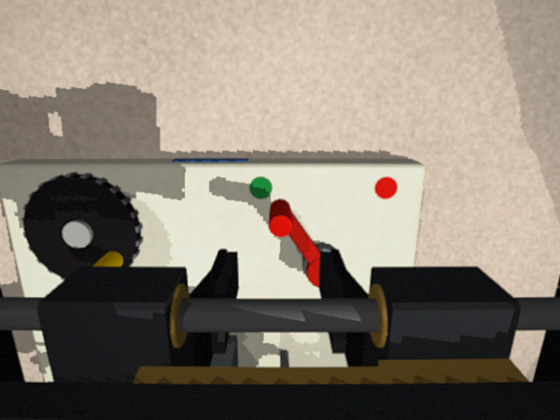

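Well centred now (tip at about −36.3 mm, tab about −36.4 mm). Knob at (281,226), aligned; swing the lever back.

arm_command --targets '[[[0.001,0.025,0,0,0,0],[0,0.03,0,0,0,0],[0,0.02,0,0,0,0],[0,0,0,0,0,0],[0,0,0,0,0,0]]]'

```text
time: 27.82
ee_pos: [0.5042, -0.0052, 0.0733]
eef_rot: [-0.481, -0.518, 0.519, 0.481]
ft_force: [-0.2, -0.4, -0.4]
width: 0.0388
```

arm_command --targets '[[[0,0,0,0,0,0],[0,0,0,0,0,0],[0,0,0,0,0,0],[0,0,0,0,0,0],[0,0,0,0,0,0],[0,0,0,0,0,0],[0,0,0,0,0,0],[0,0,0,0,0,0]]]' --hand 0

```text
time: 28.48
ee_pos: [0.5051, -0.005, 0.0741]
eef_rot: [0.481, 0.519, -0.518, -0.481]
ft_force: [-0.9, 0.6, 6.2]
width: 0.0153
```

arm_command --targets '[[[0.005,0,0.0033,0,0,0],[0.0054,0,0.0028,0,0,0],[0.0057,0,0.0022,0,0,0],[0.0059,0,0.0016,0,0,0],[0.006,0,0.001,0,0,0],[0.0061,0,0.0004,0,0,0],[0.0061,0,-0.0002,0,0,0],[0.006,0,-0.0008,0,0,0],[0.0059,0,-0.0015,0,0,0],[0.0057,0,-0.002,0,0,0],[0.0055,0,-0.0026,0,0,0],[0.0054,0,-0.0034,0,0,0]]]'

```text
time: 29.48
ee_pos: [0.498, 0.0633, 0.073]
eef_rot: [-0.481, -0.518, 0.519, 0.481]
ft_force: [-16.2, -24.0, 6.2]
width: 0.016
```

arm_command --targets '[[[0.001,0,-0.0005,0,0,0],[0,0,0,0,0,0],[0,0,0,0,0,0],[0,0,0,0,0,0]]]'

```text
time: 29.82
ee_pos: [0.498, 0.0627, 0.073]
eef_rot: [-0.481, -0.517, 0.52, 0.481]
ft_force: [-6.2, -10.7, 5.1]
width: 0.0154
```

```bash
python3 look.py 20
```

```text
tcp_b [-0.126   0.1224  0.073 ] 0.015435741431435342 [ -6.2 -10.7   5.1] 29.8167
lever r,ang 0.0603985134061507 0.03312829014332186
wheel r,ang 0.21303177715142316 -1.4958487200202264
```

arm_command --targets '[[[0,0,0,0,0,0],[0,0,0,0,0,0],[0,0,0,0,0,0],[0,0,0,0,0,0],[0,0,0,0,0,0],[0,-0.03,0,0,0,0],[0,-0.035,0,0,0,0],[0,-0.02,0.02,0,0,0],[0.03,0,0.01,0,0,0],[0.035,-0.01,0.01,0,0,0],[0.03,0,0,0,0,0],[0,0,0,0,0,0]]]' --hand 0.45

```text
time: 30.82
ee_pos: [0.4509, 0.1629, 0.1693]
eef_rot: [0.478, 0.522, -0.519, -0.479]
ft_force: [-0.3, 1.0, -0.2]
width: 0.0389
```

arm_command --targets '[[[0,0,0,0,0,0],[0,0,0,0,0,0],[0,0,0,0,0,0],[0,0,0,0,0,0],[0,0,0,0,0,0],[0,0,0,0,0,0],[0,0,0,0,0,0],[0,0,0,0,0,0]]]'

```text
time: 31.48
ee_pos: [0.4521, 0.156, 0.1685]
eef_rot: [0.481, 0.518, -0.518, -0.481]
ft_force: [-0.1, -0.5, -0.4]
width: 0.0392
```

```bash
python3 look.py 21 side; python3 z.py 21; python3 rows.py z21
```

```text
tcp_b [-0.1646  0.219   0.1685] 0.03920872447380653 [-0.1 -0.5 -0.4] 31.4833
lever r,ang 0.1570567825747818 -0.363328786084124
wheel r,ang 0.3137542386819995 -1.3957339917095781
[270.9, 269.7, 267.3, 265.0, 263.7, 263.9, 264.6, 269.9, 276.3, 282.4, 285.2]
```

View pics/z21.png

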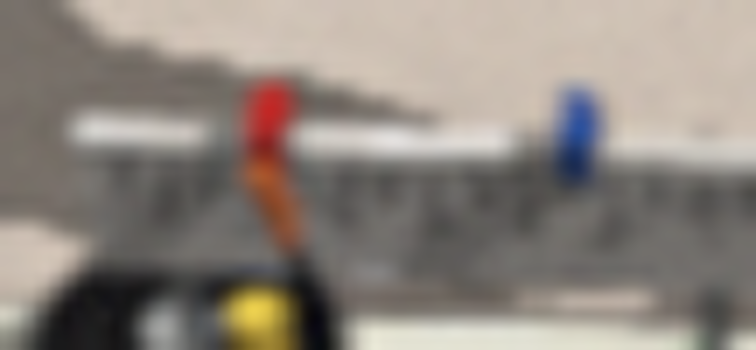

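View pics/side21.png

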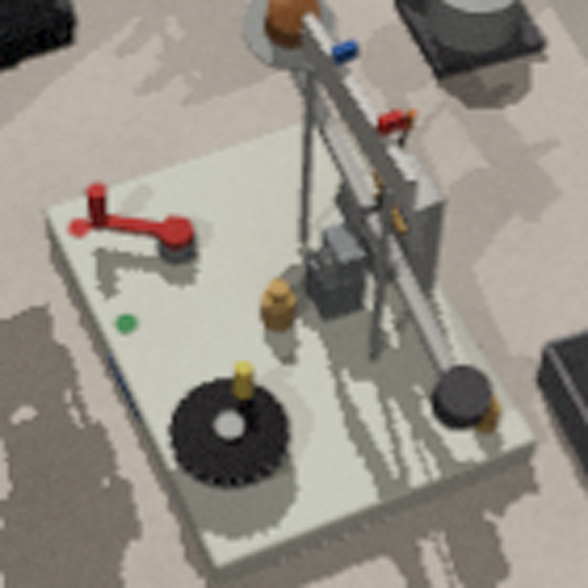

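The pointer is on the red tab, the lever is back at the red dot and the arm is clear, so I'm handing in.

```bash
python3 -c "
from bench import r; print(r.close_job())"
```

```text
the job is handed in; nothing more can be done
None
```

The job is handed in at about 31.5 s of the 67 s allowed, with the pointer on the red tab and the lever back at the red dot. No verdict was reported.

**What I did:** I swung the lever over to the green dot (about 1.2 rad). Then I turned the wheel clockwise by its pin until the pointer came over the red tab, and swung the lever back. My check then put the tip about 2 mm off the tab's middle, inside the 4 mm limit but closer than I liked. So I freed the beam once more, turned the wheel slightly further, let the pointer rest over a second with the hand off the wheel, and arrested it again.

**Last checks before hand-in:**
- **Pointer:** the scene camera put the tip at about −36.3 mm and the tab at about −36.4 mm. I trust that comparison to about 1 mm. The tip did not visibly move when the lever was swung back.
- **Lever:** about 0.03 rad by the gripper position, and it looks the same as in the first picture.
- **Surroundings:** both weights stand where they did, and the arm was clear with about 0 N on the wrist. I did not look again at the beaker, jar, dish, tin and spatula at the end; the arm stayed well away from them.

**What did not agree:** during the first wheel turn the pin slid about 7 mm along the finger pads, and the wrist force reached about 19 N. I eased that off and gripped harder for the second turn. The camera-fitted pose of the balance also differed from the arm's own readings by 1–3 mm.

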